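# Hang the filter caddies to dry and start the dryer

## Robot

A 7-joint arm with a two-finger parallel gripper is mounted at the origin on a cart in front of the work surface, level with it; the furniture and walls round the work are solid. World frame = base frame: x ahead of the robot, y to its left, z up, the work surface at z = 0. Lengths are in m, angles in rad, forces in N, time in s.
With the tool pointing down it reaches from about 0.425 to 0.925 m from the base axis. Payload 6.8 kg.
Tool frame: the origin (TCP) lies midway between the tips of the shut fingers; the grasp point (between the pads) lies 19 mm behind it; z points along the fingers, y is the line along which they close (so a half turn about z gives the same grasp; the last joint's range is limited). The gripper opens to 85 mm and grips with 20 to 120 N. Pads are 22 mm wide; open, the fingers measure 114 mm over their backs; the gripper's body (76 mm by 85 mm) begins 54 mm behind the grasp point. The pads swing forward as they close: fully open they stand 13 mm farther back than shut.
Start: joints at [-1.448, 0.477, 0.022, 1.555, -0.011, 1.109, -0.083], TCP at [0.154, 0.657, 0.231] pointing down, gripper open.
Joint ranges: [-2.96, 2.96], [-0.34, 2.1], [-1.41, 1.46], [0.24, 2.44], [-1.37, 4.51], [0.17, 1.92], [-2.96, 2.96]. Speed limits (rad/s): [2.39, 2.39, 3.14, 3.14, 3.14, 3.14, 3.14].

## Interface

Orientations are given as a rotation vector (axis times angle).
In Python, from bench import r gives the robot as it stands.
- The arm moves only by the tool servo_tool, never from a script. Its arguments are lists of equal length, an entry for each row: "turn": the turn, a rotation vector about the world's x, y, z in units of 5 degrees (1.0 is 5 degrees), a list of three; "slide": the shift along the world's x, y, z in units of 30 mm (1.0 is 30 mm), a list of three; "hand": the opening, from 0 (shut) to 1 (fully open). In form: {"turn": [[rx, ry, rz], ...], "slide": [[dx, dy, dz], ...], "hand": [hand, ...]}. A call has 1 to 8 rows; each row is the pose to reach, as a shift and turn from the pose commanded when the call began; what a row does not reach only later rows make up. A row lasts 1/8 s, in which the tool goes at most 62.5 mm and 10.7 degrees, less where a joint would pass 70% of its speed; a pose out of reach is approached as far as the arm can. A call with a gripper value outside its range is refused whole. The fingers move at their own pace and stop on an object; "squeeze" is the grip in N (left out, the last holds). Time passes only in rows, so rows that repeat a pose let the fingers close. It gives the time, the measured TCP pose, the force, the opening and the grip force at its end, in the units of the state.
- r.get_obs(): the state, without advancing time (a new reading comes with each control period).
- r.grab_frame(name): name is "scene" or "top" or "wrist"; returns (picture, depth): 400x640x3 uint8, red, green, blue; 400x640 float32, m along the optical axis (not along the pixel's ray), 0 where there is no reading.
- r.get_calibration(name): a dict with "fovy" (degrees; the focal length in pixels is half the picture's height over the tangent of half this angle, whatever the lens; pixels are square), "cx", "cy" (the principal point, pixels), "R" (3x3) and "t" (3): a world point X has camera coordinates R X + t. Camera axes: x right, y down, z forward; pixel columns grow to the right and rows downward; lengths in m; the calibration is good to about 2 mm. A picture is of the moment at which its call begins: read the wrist's pose just before it. get_calibration takes no time and is no camera call; for the wrist camera it gives the pose at the moment of the call.
- r.hand_in(): hands the job in; it is judged then, once.
The state is a dict: "clock": time; "joints": joint angles; "qvel": joint speeds; "tau": joint torques, N m; "tcp_pos": TCP position; "orientation": TCP orientation; "contact_force": force on the tool from outside, world axes, zero at the start; "moment": the same for the moment, N m; "grip_width": finger opening in m; "gripper_force": force on a finger pad.
Only numpy, scipy, OpenCV 4.12 (cv2) and the standard library are available. Lean on these libraries where they do the work, as an engineer would, in place of code of your own. Each camera call takes 0.05 s, during which the arm holds its last target. There are 200 camera calls.

## Task

Get the damp filters drying: clear the stapler and the clip tin off the dryer into the wooden tray, both flat on its floor, and hang every filter caddy that is there by its handle on the double hook with the plate of its own colour. Only when all that is done, turn the sunken timer dial until its pointer looks at the green dot, and then press the start button once all the way down and let go. Do not push the card case or the earbud case about.

Things in the scene. Friction and masses are not known exactly. Their poses are not given: they have to be found in the camera images.
- caddy_orange: orange plastic caddy with small filters standing in it, 200 g: an open tray 60 (x) x 110 (y) x 36 mm high with a stiff, fixed handle: an upright 6 mm thick post at each end (y = +-52 mm) and a level straight bar along y over the middle, from post to post. Top of the bar at 112 mm. Origin: centre of the underside, z up. It is the same after a half turn about z. Absent in some starts
- caddy_orange_bar (a point): centre of the handle bar of the orange caddy, 105 mm above its underside. The bar is 14 mm thick (x), 14 mm high, 110 mm long, with a black rubber middle; the open window below it is 62 mm high (36 to 98 mm above the underside) and 98 mm wide between the posts
- hook_orange_seat (a point): seat of the orange plate's double hook: midway between its two prongs, level with their upper side, 224 mm above the desk; x points away from the robot into the panel, z up. Prongs 8 mm thick, at y = +-34 mm, level along x from the panel (x +70 mm) to x -33 mm, then sloping up to tips at x -45 mm, whose top is 14 mm above the seat
- caddy_blue: blue plastic caddy with small filters standing in it, 200 g: an open tray 60 (x) x 110 (y) x 36 mm high with a stiff, fixed handle: an upright 6 mm thick post at each end (y = +-52 mm) and a level straight bar along y over the middle, from post to post. Top of the bar at 112 mm. Origin: centre of the underside, z up. It is the same after a half turn about z. Absent in some starts
- caddy_blue_bar (a point): centre of the handle bar of the blue caddy, 105 mm above its underside. The bar is 14 mm thick (x), 14 mm high, 110 mm long, with a black rubber middle; the open window below it is 62 mm high (36 to 98 mm above the underside) and 98 mm wide between the posts
- hook_blue_seat (a point): seat of the blue plate's double hook: midway between its two prongs, level with their upper side, 224 mm above the desk; x points away from the robot into the panel, z up. Prongs 8 mm thick, at y = +-34 mm, level along x from the panel (x +70 mm) to x -33 mm, then sloping up to tips at x -45 mm, whose top is 14 mm above the seat
- caddy_yellow: yellow plastic caddy with small filters standing in it, 200 g: an open tray 60 (x) x 110 (y) x 36 mm high with a stiff, fixed handle: an upright 6 mm thick post at each end (y = +-52 mm) and a level straight bar along y over the middle, from post to post. Top of the bar at 112 mm. Origin: centre of the underside, z up. It is the same after a half turn about z. Absent in some starts
- caddy_yellow_bar (a point): centre of the handle bar of the yellow caddy, 105 mm above its underside. The bar is 14 mm thick (x), 14 mm high, 110 mm long, with a black rubber middle; the open window below it is 62 mm high (36 to 98 mm above the underside) and 98 mm wide between the posts
- hook_yellow_seat (a point): seat of the yellow plate's double hook: midway between its two prongs, level with their upper side, 224 mm above the desk; x points away from the robot into the panel, z up. Prongs 8 mm thick, at y = +-34 mm, level along x from the panel (x +70 mm) to x -33 mm, then sloping up to tips at x -45 mm, whose top is 14 mm above the seat
- rack: drying rack, fixed: steel foot and posts (at y +-205 mm) and a wooden cross panel whose top edge is 250 mm above the desk. Three double hooks 145 mm apart, each on a plate of one colour; the colours change places between starts. A hung caddy's bar lies across both prongs of a hook, its centre 7 mm above the seat; fingers holding the middle of the bar fit between the prongs (60 mm free)
- dryer: white desktop air dryer, 160 (x) x 270 (y) x 70 mm high, fixed. Origin: centre of its underside, z up. On its flat top: a square well (88 x 88 mm, 34 mm deep) at x 0, y +70 mm holding the timer dial; the intake grille round x -20, y -75 mm; the start button at x +55, y -5 mm
- dial (a joint): timer dial in the well, range 0 to 2.2 rad, growing clockwise seen from above; stiff enough to stay (0.04 N m). It has a bar grip; the end with the white line is the pointer. At 0 the pointer looks along the dryer's +x; it looks at the large green dot on the well's floor at 1.2 rad
- start (a joint): green start button, a spring push button: 0 up, 0.006 m fully down at about 5 N; it comes back up when let go. Pressing it 4 mm starts the dryer
- start_top (a point): middle of the top of the start button
- tray_in (a point): centre of the upper side of the floor of the wooden tray, 5 mm above the desk. The tray is fixed, 240 (x) x 150 (y) mm outside with a lip 5 mm thick that stands 7 mm above the floor
- stapler: green desk stapler, 126 (x) x 36 (y) x 43 mm high, 190 g, its arm (16 mm wide, 14 to 43 mm up) over a 36 mm wide, 9 mm high foot; at the start it lies on the dryer across the dial's well (another stapler at the far right of the desk stays there). Origin: centre of the underside, z up
- tin: green clip tin, shut, 63 (x) x 89 (y) x 23 mm high, 70 g; at the start it lies on the intake grille. Origin: centre of the underside, z up
- storage_case: dark memory card case, 70 x 94 x 16 mm, loose, at the front left. Origin: centre of the underside
- earbuds: white earbud case, 44 x 58 x 22 mm, loose, at the front. Origin: centre of the underside
- dial_grip (a point): on the dial's axis, 60 mm above the desk, about the middle of the bar grip. The bar is 40 mm long (along the pointer), 12 mm thick and 24 mm high: from 44 to 67 mm above the desk, so its top is 3 mm below the top of the dryer. The disc under the bar has a radius of 21 mm. The well's walls are 44 mm from the axis, so the fingers go in only partly open

How it is judged:
By the outcome, as a careful person would: the job done as asked, in the order asked, and still so for the second after the job is handed in, with the robot touching nothing.
Of caddy_orange, caddy_blue, caddy_yellow only 2 to 3 are there at a start; the rules pass over those that are not, and their reading is None.
At some moment in a run one of stapler, tin, caddy_orange, caddy_blue, caddy_yellow may be knocked a few centimetres aside while the robot is not near it.
Once in a run the grip may slacken for a moment while it holds something.
It also fails if it takes over 210 s, if anything falls off the work surface, if the arm or the gripper's body presses on something with over 40 N, if the wrist force passes 120 N, or if a joint passes its speed limit or range.

## Working session

There is one attempt and no reset: what is moved stays moved. The work goes in short steps, Python scripts to look and compute and a tool call to move; the robot and the scene stay as the last step left them, time stands still between calls to the robot, and variables do not carry over. Pictures are saved under pics/ and viewed, at most 14 in all, crops included, and the job is handed in when it is done.

Besides the shell and the picture viewer there is one more tool, called after ">>>" as name(argument=value, ...) on one line, values as JSON. servo_tool: Moves the arm, as the interface text tells. Its arguments: {"type":"object","properties":{"turn":{"type":"array"},"slide":{"type":"array"},"hand":{"type":"array"},"squeeze":{"type":"number"}},"required":["turn","slide","hand"]}

```bash
mkdir -p pics; ls; cat > h.py <<'E'
import numpy as np,cv2
from bench import r
def grab(n):
    c=r.get_calibration(n); im,d=r.grab_frame(n); return im,d,c
def cloud(d,c):
    f=200/np.tan(np.radians(c['fovy'])/2)
    v,u=np.mgrid[0:400,0:640]
    P=np.stack([(u-c['cx'])/f*d,(v-c['cy'])/f*d,d],-1)
    R=np.array(c['R']);t=np.array(c['t'])
    W=(P-t)@R
    W[d<=0]=np.nan
    return W
def save(im,n): cv2.imwrite('pics/'+n,cv2.cvtColor(im,cv2.COLOR_RGB2BGR))
def proj(X,c):
    f=200/np.tan(np.radians(c['fovy'])/2)
    p=np.array(c['R'])@np.array(X)+np.array(c['t']); return p[:2]/p[2]*f+[c['cx'],c['cy']]
E
python3 - <<'E'
from h import *
for n in['scene','top']:
    im,d,c=grab(n); save(im,n+'0.png'); np.savez('pics/'+n+'0.npz',im=im,d=d,W=cloud(d,c)); print(n,c)
print(r.get_obs())
E
```

```text
pics
scene {'fovy': 49.137139945417346, 'cx': 322.40815693745515, 'cy': 202.7004482243782, 'R': array([[ 0.61547839, -0.78796121,  0.01742059],
       [-0.38864925, -0.32265542, -0.86304417],
       [ 0.68566618,  0.52441454, -0.50482797]]), 't': array([-0.38693364,  0.30637001,  1.13465687])}
top {'fovy': 57.201924352323516, 'cx': 320.44913513196747, 'cy': 198.5102642312362, 'R': array([[ 0.00515765, -0.99994888,  0.00869692],
       [-0.99733027, -0.00577726, -0.07279396],
       [ 0.07284048, -0.00829826, -0.99730908]]), 't': array([-0.07051811,  0.51516549,  1.12062323])}
{'clock': 0.1, 'joints': array([-1.44808915,  0.47772902,  0.02232562,  1.55635698, -0.01148404,
        1.10931598, -0.08309338]), 'qvel': array([-4.58111784e-06, -2.26782671e-03,  6.94064026e-04, -2.92120624e-03,
       -1.61174647e-03, -3.77435315e-04, -2.52470129e-04]), 'tau': array([ 3.78898083e-03, -5.97762644e+01,  1.61338862e+00, -2.81952399e+01,
        1.28480388e-02,  5.00817754e-03, -9.44547224e-06]), 'tcp_pos': array([0.15429677, 0.65656986, 0.23041299]), 'orientation': array([-3.61663066e-01, -3.12063966e+00,  2.63899859e-03]), 'contact_force': array([ 0.09146563, -0.20619801, -0.78190493]), 'moment': array([ 0.06377305,  0.07369022, -0.01801905]), 'gripper_force': 0.0, 'grip_width': 0.08576982013375067}
```

View pics/scene0.png

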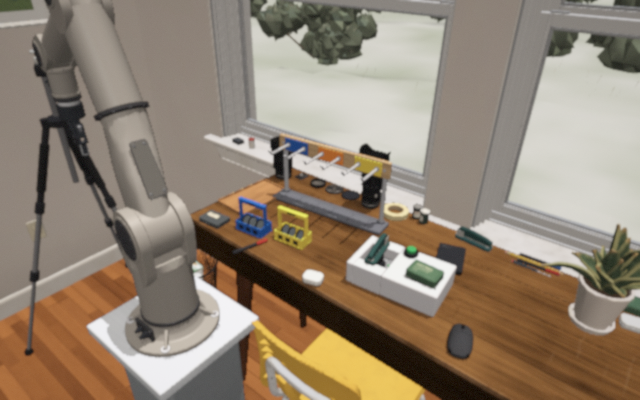

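View pics/top0.png

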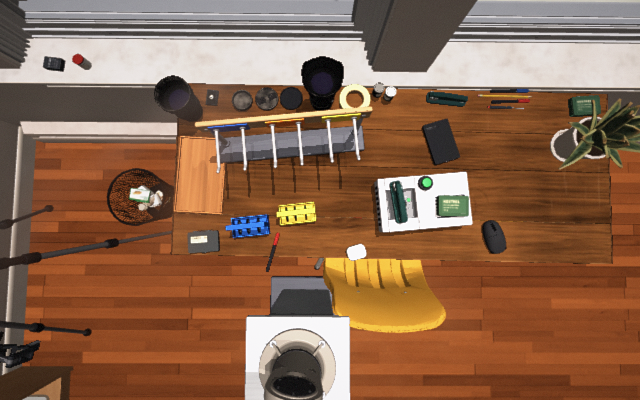

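The top view shows the blue caddy (250,226), yellow caddy (297,213), tray (200,175), dryer (423,200) with the stapler (399,200) and tin (453,205). The hooks are blue, orange, yellow from left to right. There is no orange caddy.

```bash
cat > seg.py <<'E'
from h import *
def rect(P):  # xy points -> centre,size,angle
    (c,s,a)=cv2.minAreaRect((P[:,:2]*1000).astype(np.float32)); return np.round(c,1),np.round(s,1),round(a,1)
E
python3 - <<'E'
from seg import *
z=np.load('pics/top0.npz');im,W=z['im'],z['W']
hsv=cv2.cvtColor(im,cv2.COLOR_RGB2HSV);H,S,V=[hsv[...,i].astype(int) for i in range(3)]
def box(m,x0,x1,y0,y1):
    k=np.zeros(m.shape,bool);k[y0:y1,x0:x1]=1;return m&k&np.isfinite(W[...,2])
def rep(n,m,zr=None):
    if zr: m=m&(W[...,2]>zr[0])&(W[...,2]<zr[1])
    P=W[m]; 
    if len(P)<5: print(n,len(P));return
    print(n,len(P),rect(P),'zmed',np.round(np.percentile(P[:,2],[5,50,95]),3))
A=np.ones(im.shape[:2],bool)
rep('bluebar',box(A,215,285,200,250),(.095,.13))
rep('yelbar',box(A,270,330,190,240),(.095,.13))
rep('bluetray',box((H>100)&(H<125)&(S>150),215,285,205,245))
rep('yeltray',box((H>20)&(H<32)&(S>150),265,330,190,240))
rep('dryer',box((S<40)&(V>150),365,485,160,240),(.06,.08))
rep('stapler',box(A,375,420,165,230),(.077,.125))
rep('stapler top',box(A,375,420,165,230),(.1,.125))
rep('tin',box(A,430,475,185,225),(.085,.105))
rep('button',box((H>45)&(H<75)&(S>120)&(V>100),410,440,170,195))
rep('tray',box(A,165,235,130,220),(.009,.016))
rep('trayfloor',box((S>80)&(H<20),178,222,140,210),(.002,.008))
rep('prongs',box(A,205,370,105,170),(.20,.245))
for n,x0,x1 in(('blue',205,255),('orange',262,312),('yellow',320,370)):
    for a,b in((x0,(x0+x1)//2),((x0+x1)//2,x1)):
        rep(n,box((S<60)&(V>120),a,b,118,172),(.205,.245))
rep('panel',box(A,195,375,100,135),(.245,.256))
rep('case',box(A,185,222,228,255),(.01,.02))
rep('earb',box(A,340,372,240,262),(.012,.03))
E
```

```text
bluebar 237 (array([438.6, 116.6]), array([ 29.1, 172.2]), 15.0) zmed [0.108 0.112 0.114]
yelbar 195 (array([469.9,   3.7]), array([ 14.7, 106.7]), 6.0) zmed [0.108 0.112 0.115]
bluetray 670 (array([430.5, 147.4]), array([ 59.1, 110. ]), 6.3) zmed [0.001 0.025 0.113]
yeltray 435 (array([469.7,  10.3]), array([ 64.5, 124.2]), 6.4) zmed [-0.001  0.005  0.107]
dryer 2845 (array([ 505.4, -377.2]), array([159.3, 269.7]), 5.1) zmed [0.067 0.07  0.073]
stapler 471 (array([ 505.7, -319.6]), array([123.2,  88. ]), 4.6) zmed [0.078 0.1   0.113]
stapler top 238 (array([ 502.6, -298.2]), array([120.1,  21.8]), 11.6) zmed [0.101 0.109 0.114]
tin 637 (array([ 508. , -442.2]), array([ 87.6, 110.3]), 0.3) zmed [0.09  0.093 0.096]
button 74 (array([ 560.8, -379.3]), array([24.4, 30.4]), 3.0) zmed [0.082 0.091 0.094]
tray 691 (array([591.6, 295.3]), array([177.7, 244.1]), 87.1) zmed [0.009 0.012 0.015]
trayfloor 2303 (array([591. , 313.8]), array([222.9, 136.9]), 2.0) zmed [0.003 0.005 0.008]
prongs 1708 (array([646.9,  18.5]), array([131., 435.]), 4.4) zmed [0.206 0.224 0.244]
blue 123 (array([626.7, 200. ]), array([116.9,  27.8]), 18.3) zmed [0.221 0.224 0.233]
blue 135 (array([627.2, 132.9]), array([113.1,  10.7]), 4.3) zmed [0.22  0.224 0.235]
orange 134 (array([635.4,  55.3]), array([113.8,   7.7]), 5.8) zmed [0.221 0.224 0.235]
orange 131 (array([642.7, -13. ]), array([112.3,  10.3]), 6.1) zmed [0.221 0.224 0.233]
yellow 132 (array([649.2, -88.9]), array([114.3,   7.9]), 5.8) zmed [0.221 0.224 0.236]
yellow 127 (array([ 655.1, -156.6]), array([110.6,   8.1]), 5.5) zmed [0.22  0.224 0.234]
panel 1035 (array([703.9,  27.2]), array([ 19.3, 447.9]), 5.7) zmed [0.246 0.25  0.252]
case 625 (array([382.2, 295. ]), array([67.5, 95.3]), 6.0) zmed [0.012 0.016 0.019]
earb 254 (array([ 351.9, -178.3]), array([43.2, 57.7]), 17.8) zmed [0.018 0.022 0.026]
```

>>> servo_tool(turn=[[0,0,0],[0,0,0],[0,0,0],[0,0,0]], slide=[[1,0,1],[2,0,2],[4,0,3],[4,0,3]], hand=[1,1,1,1], squeeze=40)

```text
clock: 0.6
tcp_pos: [0.2813, 0.6561, 0.3235]
orientation: [0.374, 3.115, 0.005]
contact_force: [-0.1, -0.7, -0.6]
grip_width: 0.0853
gripper_force: 0.0
```

>>> servo_tool(turn=[[0,0,-2],[0,0,-4],[0,0,-6],[0,0,-8],[0,0,-10],[0,0,-12],[0,0,-14],[0,0,-14]], slide=[[0.6,-2,0],[1.2,-4,0],[1.9,-6,0],[2.5,-8,0],[3.1,-10,-0.5],[3.7,-12,-1],[4.4,-14,-1.5],[5,-16,-2]], hand=[1,1,1,1,1,1,1,1])

```text
clock: 1.6
tcp_pos: [0.4213, 0.1848, 0.2629]
orientation: [-2.087, -2.347, -0.0]
contact_force: [0.6, -0.3, 0.9]
grip_width: 0.0857
gripper_force: 0.0
```

>>> servo_tool(turn=[[0,0,0],[0,0,0],[0,0,0]], slide=[[0.2,-1,0],[0.2,-1,0],[0.2,-1,0]], hand=[1,1,1])

```text
clock: 1.98
tcp_pos: [0.427, 0.1575, 0.2634]
orientation: [-2.084, -2.35, 0.0]
contact_force: [0.3, 0.6, 1.3]
grip_width: 0.0851
gripper_force: 0.0
```

```bash
cat > look.py <<'E'
from seg import *
def bar(cam,col,show=None,zr=(.098,.12)):
    im,d,c=grab(cam);W=cloud(d,c)
    hsv=cv2.cvtColor(im,cv2.COLOR_RGB2HSV);H,S=hsv[...,0].astype(int),hsv[...,1].astype(int)
    lo,hi={'blue':(100,125),'yellow':(20,32),'orange':(5,17)}[col]
    m=(H>=lo)&(H<=hi)&(S>130)&(W[...,2]>zr[0])&(W[...,2]<zr[1])&(W[...,0]<.75)
    if show: save(im,show)
    n,l,st,_=cv2.connectedComponentsWithStats(m.astype(np.uint8))
    m=np.isin(l,[i for i in range(1,n) if st[i,4]>15]); P=W[m]
    print(cam,col,len(P),rect(P) if len(P)>5 else None, np.round(np.percentile(P[:,2],[5,50,95]),3) if len(P) else '')
E
python3 - <<'E'
from look import *
o=r.get_obs();print(o['tcp_pos'],o['orientation'])
bar('wrist','blue','w1.png');bar('top','blue','t1.png');bar('top','yellow')
E
```

```text
[0.42703879 0.15748895 0.26343528] [-2.08433676e+00 -2.34989722e+00  5.70910970e-05]
wrist blue 1188 (array([431., 148.]), array([ 13.9, 108.5]), 6.4) [0.111 0.112 0.113]
top blue 172 (array([431.3, 139.9]), array([14.7, 94.1]), 5.5) [0.108 0.112 0.115]
top yellow 194 (array([469.9,   3.7]), array([ 14.6, 106.8]), 6.5) [0.108 0.112 0.115]
```

View pics/w1.png

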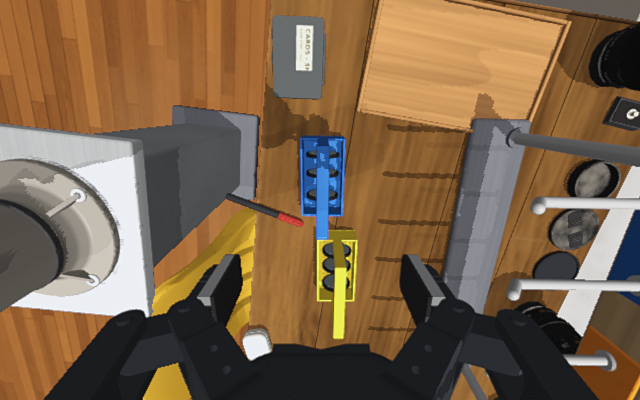

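The wrist view shows the blue caddy at (322,175) and the yellow caddy at (337,275). Both bars lie along the view's vertical.

>>> servo_tool(turn=[[0,0,0],[0,0,0],[0,0,0],[0,0,0]], slide=[[0,0,-1],[0,0,-2],[0,0,-3],[0,0,-3]], hand=[1,1,1,1])

```text
clock: 2.62
tcp_pos: [0.426, 0.1565, 0.1721]
orientation: [-2.084, -2.35, 0.007]
contact_force: [0.4, 0.5, 0.4]
grip_width: 0.0853
gripper_force: 0.0
```

>>> servo_tool(turn=[[0,0,0],[0,0,0],[0,0,0],[0,0,0],[0,0,0],[0,0,0],[0,0,0],[0,0,0]], slide=[[0.17,-0.28,0],[0.17,-0.28,-1],[0.17,-0.28,-2],[0.17,-0.28,-2.87],[0.17,-0.28,-2.87],[0.17,-0.28,-2.87],[0.17,-0.28,-2.87],[0.17,-0.28,-2.87]], hand=[1,1,1,1,0,0,0,0], squeeze=60)

```text
clock: 3.62
tcp_pos: [0.433, 0.1483, 0.0884]
orientation: [-2.086, -2.349, -0.002]
contact_force: [-10.9, -1.4, 23.5]
grip_width: 0.0133
gripper_force: 61.0
```

>>> servo_tool(turn=[[0,0,0],[0,0,0],[0,0,0],[0,0,0],[0,0,0],[0,0,0],[0,0,0],[0,0,0]], slide=[[0,0,0.5],[0,0,1.2],[0,0,2.2],[0,0,3.2],[0,0,4.2],[0,0,5],[0,0,5.2],[0,0,5.2]], hand=[0,0,0,0,0,0,0,0])

```text
clock: 4.62
tcp_pos: [0.4325, 0.1479, 0.2436]
orientation: [-2.086, -2.349, -0.001]
contact_force: [0.3, 0.2, -2.3]
grip_width: 0.0131
gripper_force: 59.3
```

```bash
python3 - <<'E'
from look import *
o=r.get_obs();print(o['tcp_pos'],o['grip_width'],o['contact_force'])
bar('top','blue','t2.png',zr=(.2,.33));bar('wrist','blue','w2.png',zr=(.2,.33))
E
```

```text
[0.43249789 0.14794256 0.2435861 ] 0.013106320084944136 [ 0.32525609  0.19509247 -2.28680585]
top blue 179 (array([555.2, 142.5]), array([264. ,  70.8]), 7.0) [0.216 0.266 0.27 ]
wrist blue 5441 (array([428.1, 152.9]), array([31.3, 97.9]), 0.8) [0.241 0.267 0.268]
```

View pics/w2.png

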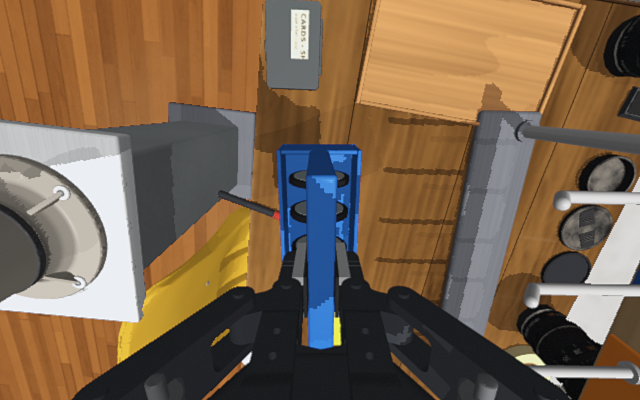

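The blue caddy hangs level in the grip (bar at px 320,260). Next I move it along the prongs.

>>> servo_tool(turn=[[0,0,0],[0,0,-0.2],[0,0,-0.2],[0,0,-0.2],[0,0,-0.2],[0,0,-0.2],[0,0,-0.2],[0,0,-0.2]], slide=[[0.7,0.06,0],[1.6,0.15,0],[2.6,0.24,0],[3.6,0.33,0],[4.6,0.43,0],[5.5,0.51,0],[6,0.55,0],[6,0.55,0]], hand=[0,0,0,0,0,0,0,0])

```text
clock: 5.72
tcp_pos: [0.6127, 0.1642, 0.2424]
orientation: [-2.107, -2.33, 0.003]
contact_force: [0.0, 0.6, -1.3]
grip_width: 0.0126
gripper_force: 59.3
```

```bash
python3 - <<'E'
from look import *
o=r.get_obs();print(o['tcp_pos'],o['grip_width'],o['contact_force'])
im,d,c=grab('wrist');W=cloud(d,c);save(im,'w3.png')
hsv=cv2.cvtColor(im,cv2.COLOR_RGB2HSV);S,V=hsv[...,1],hsv[...,2]
m=(S<60)&(V>100)&(W[...,2]>.21)&(W[...,2]<.245)&(W[...,0]>.55)&(W[...,0]<.72)
n,l,st,_=cv2.connectedComponentsWithStats(m.astype(np.uint8))
for i in range(1,n):
    if st[i,4]>60: print(rect(W[l==i]),st[i])
E
```

```text
[0.61267937 0.16416484 0.24242637] 0.012624573540339478 [ 0.03404053  0.63523543 -1.26586886]
(array([679.1, 230.8]), array([2.8, 8.5]), 5.8) [442 140   7  16  74]
(array([676.9, 204.7]), array([ 3.9, 14.5]), 7.8) [428 178  10  25 150]
(array([582.8, 194.9]), array([36.4,  8.1]), 5.6) [240 184  66  20 819]
(array([648. , 201.4]), array([55.9,  9.5]), 3.9) [ 337  184   93   14 1191]
(array([683.6, 138.6]), array([ 3.6, 12. ]), 8.7) [417 274   7  21 105]
(array([580.2, 129.4]), array([11.6,  2.5]), 4.8) [255 279  22  14  75]
(array([665.3, 134.8]), array([35.1,  8.5]), 5.9) [365 279  52  11 438]
(array([689. ,  62.4]), array([5.8, 8.8]), 52.2) [397 363  14  14  74]
```

View pics/w3.png

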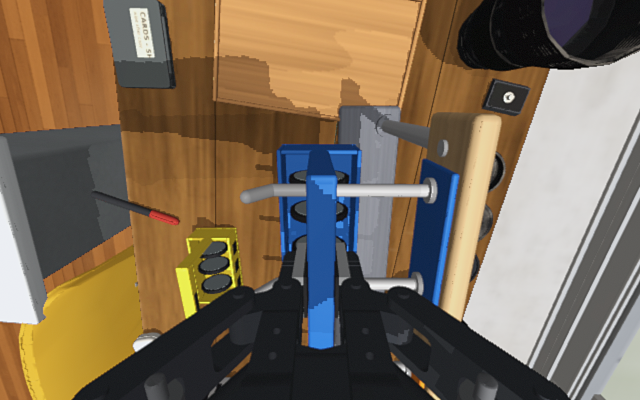

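The blue bar sits between the prongs, with the left prong at (340,190) and the right at (390,285). I lower it and release.

>>> servo_tool(turn=[[0,0,0],[0,0,0],[0,0,0],[0,0,0],[0,0,0],[0,0,0],[0,0,0]], slide=[[0,0,-0.3],[0,0,-0.6],[0,0,-0.8],[0,0,-0.92],[0,0,-0.92],[0,0,-0.92],[0,0,-0.92]], hand=[0,0,0,0,0,0.5,0.5])

```text
clock: 6.65
tcp_pos: [0.6131, 0.1646, 0.2165]
orientation: [2.106, 2.33, 0.002]
contact_force: [-0.4, -0.0, 0.5]
grip_width: 0.0426
gripper_force: 0.0
```

>>> servo_tool(turn=[[0,0,0],[0,0,0],[0,0,0],[0,0,0],[0,0,0],[0,0,0]], slide=[[0,0,0],[0,0,0.5],[0,0,1.2],[0,0,2.2],[0,0,3],[0,0,3]], hand=[0.5,0.5,0.5,0.5,0.5,0.5])

```text
clock: 7.4
tcp_pos: [0.6141, 0.1645, 0.3091]
orientation: [2.105, 2.329, 0.007]
contact_force: [0.7, 0.2, -0.7]
grip_width: 0.0426
gripper_force: 0.0
```

```bash
python3 - <<'E'
from look import *
o=r.get_obs();print(o['tcp_pos'],o['grip_width'],o['contact_force'])
bar('wrist','blue','w4.png',zr=(.2,.25));bar('top','yellow','t4.png')
E
```

```text
[0.61408557 0.1645178  0.30906855] 0.042619081821426395 [ 0.65645773  0.21730271 -0.69554684]
wrist blue 3901 (array([646.5, 166.4]), array([ 79.9, 110.6]), 5.5) [0.21  0.238 0.244]
top yellow 196 (array([469.9,   3.9]), array([ 14.5, 107. ]), 6.1) [0.109 0.112 0.115]
```

>>> servo_tool(turn=[[0,0,0],[0,0,0],[0,0,0],[0,0,0],[0,0,0],[0,0,0],[0,0,0],[0,0,0]], slide=[[-0.8,-0.9,0],[-1.8,-2,0],[-2.8,-3.1,0],[-3.8,-4.2,0],[-4.5,-5,-1],[-4.77,-5.35,-2.5],[-4.77,-5.35,-4],[-4.77,-5.35,-4.5]], hand=[1,1,1,1,1,1,1,1])

```text
clock: 8.5
tcp_pos: [0.4672, 0.0037, 0.1684]
orientation: [-2.105, -2.328, 0.007]
contact_force: [0.3, 0.1, -0.2]
grip_width: 0.0851
gripper_force: 0.0
```

```bash
python3 - <<'E'
from look import *
bar('wrist','yellow','w5.png')
o=r.get_obs();print(o['tcp_pos'],o['grip_width'],o['contact_force'],o['joints'])
E
```

```text
wrist yellow 2392 (array([470.1,   3. ]), array([ 14. , 110.6]), 6.5) [0.111 0.112 0.113]
[0.46746008 0.00386351 0.16805421] 0.08521962905952041 [-1.21234636  0.16390462 -1.18229067] [-0.65636873  0.24292069  0.59881994  2.1278062  -0.18359179  0.82575957
  0.15556491]
```

>>> servo_tool(turn=[[0,0,0.1],[0,0,0.1],[0,0,0.1],[0,0,0.1],[0,0,0.1],[0,0,0.1],[0,0,0.1],[0,0,0.1]], slide=[[0.08,-0.03,-0.7],[0.08,-0.03,-1.7],[0.08,-0.03,-2.5],[0.08,-0.03,-2.7],[0.08,-0.03,-2.7],[0.08,-0.03,-2.7],[0.08,-0.03,-2.7],[0.08,-0.03,-2.7]], hand=[1,1,1,1,0,0,0,0], squeeze=60)

```text
clock: 9.55
tcp_pos: [0.472, 0.0032, 0.0904]
orientation: [-2.096, -2.34, -0.001]
contact_force: [-10.5, -1.4, 24.7]
grip_width: 0.0128
gripper_force: 59.7
```

>>> servo_tool(turn=[[0,0,0],[0,0,0],[0,0,0],[0,0,0],[0,0,0],[0,0,0],[0,0,0],[0,0,0]], slide=[[0,0,0.5],[0,0,1.2],[0,0,2.2],[0,0,3.2],[0,0,4.2],[0,0,5],[0,0,5.2],[0,0,5.2]], hand=[0,0,0,0,0,0,0,0])

```text
clock: 10.55
tcp_pos: [0.4717, 0.0031, 0.2459]
orientation: [-2.096, -2.34, -0.001]
contact_force: [-0.9, -0.2, -2.9]
grip_width: 0.0131
gripper_force: 59.6
```

```bash
python3 - <<'E'
from look import *
o=r.get_obs();print(o['tcp_pos'],o['grip_width'],o['contact_force'])
bar('wrist','yellow','w6.png',zr=(.22,.33))
E
```

```text
[0.47172219 0.00313479 0.24587855] 0.013065299440100535 [-0.86752066 -0.21438318 -2.86530927]
wrist yellow 7113 (array([577.5, -48.2]), array([ 89. , 306.6]), 61.8) [0.225 0.268 0.269]
```

>>> servo_tool(turn=[[0,0,0],[0,0,0],[0,0,0],[0,0,0],[0,0,-0.1],[0,0,-0.1],[0,0,-0.1],[0,0,-0.1]], slide=[[0.4,-0.8,0],[1,-1.8,0],[1.6,-2.9,0],[2.2,-3.9,0],[2.6,-4.5,0],[3.3,-4.47,0],[4.3,-4.37,0],[5,-4.3,0]], hand=[0,0,0,0,0,0,0,0])

```text
clock: 11.6
tcp_pos: [0.6224, -0.1254, 0.2439]
orientation: [-2.105, -2.329, 0.003]
contact_force: [-0.5, 0.2, -2.0]
grip_width: 0.0129
gripper_force: 59.6
```

>>> servo_tool(turn=[[0,0,0],[0,0,0],[0,0,0],[0,0,0]], slide=[[0.4,0.04,0],[0.6,0.06,0],[0.6,0.06,0],[0.6,0.06,0]], hand=[0,0,0,0])

```text
clock: 12.1
tcp_pos: [0.6393, -0.1244, 0.246]
orientation: [-2.107, -2.33, 0.0]
contact_force: [0.1, 0.4, -2.8]
grip_width: 0.0126
gripper_force: 59.6
```

```bash
python3 - <<'E'
from look import *
o=r.get_obs();print(o['tcp_pos'],o['grip_width'],o['contact_force'])
im,d,c=grab('wrist');W=cloud(d,c);save(im,'w7.png')
hsv=cv2.cvtColor(im,cv2.COLOR_RGB2HSV);S,V=hsv[...,1],hsv[...,2]
m=(S<60)&(V>100)&(W[...,2]>.21)&(W[...,2]<.245)&(W[...,0]>.57)&(W[...,0]<.74)
n,l,st,_=cv2.connectedComponentsWithStats(m.astype(np.uint8))
for i in range(1,n):
    if st[i,4]>150: print(rect(W[l==i]),st[i])
E
```

```text
[ 0.63931018 -0.12439903  0.24599583] 0.012594519905059574 [ 0.07095659  0.40878816 -2.77135976]
(array([698. ,  -8.1]), array([ 4.1, 15. ]), 8.2) [446  36  12  32 200]
(array([641.1, -13.7]), array([111.7,   8. ]), 5.6) [ 231   38  218   23 3477]
(array([610.5, -93.6]), array([33.8,  7.7]), 5.5) [245 183  61  19 732]
(array([675.5, -87.1]), array([58.5,  9.7]), 3.2) [ 336  183   94   13 1115]
(array([ 692.4, -153.4]), array([10.8, 37.9]), 88.9) [364 275  54  13 544]
```

>>> servo_tool(turn=[[0,0,0],[0,0,0],[0,0,0],[0,0,0],[0,0,0],[0,0,0],[0,0,0]], slide=[[0,0,-0.3],[0,0,-0.6],[0,0,-0.8],[0,0,-0.98],[0,0,-0.98],[0,0,-0.98],[0,0,-0.98]], hand=[0,0,0,0,0,0.5,0.5])

```text
clock: 13.02
tcp_pos: [0.6403, -0.1242, 0.217]
orientation: [2.106, 2.33, 0.001]
contact_force: [-0.2, -0.3, -0.6]
grip_width: 0.0424
gripper_force: 0.0
```

>>> servo_tool(turn=[[0,0,0],[0,0,0],[0,0,0],[0,0,0],[0,0,0],[0,0,0],[0,0,0]], slide=[[0,0,0],[0,0,0.5],[0,0,1.2],[0,0,2.2],[0,0,3],[0,0,3.5],[0,0,3.5]], hand=[0.5,0.5,0.5,0.5,0.5,0.5,0.5])

```text
clock: 13.9
tcp_pos: [0.6404, -0.1244, 0.3229]
orientation: [2.106, 2.329, 0.002]
contact_force: [0.3, 0.3, -0.2]
grip_width: 0.0426
gripper_force: 0.0
```

```bash
cat > dry.py <<'E'
from look import *
def thing(cam,x,y,zr,hw=.09,name=None):
    im,d,c=grab(cam);W=cloud(d,c)
    if name: save(im,name)
    hsv=cv2.cvtColor(im,cv2.COLOR_RGB2HSV);S=hsv[...,1];V=hsv[...,2]
    m=(abs(W[...,0]-x)<hw)&(abs(W[...,1]-y)<hw)&(W[...,2]>zr[0])&(W[...,2]<zr[1])&~((S<40)&(V>120))
    n,l,st,_=cv2.connectedComponentsWithStats(m.astype(np.uint8))
    for i in range(1,n):
        if st[i,4]>40: print(cam,st[i],rect(W[l==i]),np.round(np.nanpercentile(W[l==i][:,2],[5,50,95]),3))
E
python3 - <<'E'
from dry import *
o=r.get_obs();print(o['tcp_pos'],o['grip_width'],o['contact_force'])
bar('wrist','yellow','w8.png',zr=(.2,.25))
thing('top',.50,-.45,(.085,.105),name='t8.png');thing('top',.505,-.30,(.077,.125),hw=.08)
E
```

```text
[ 0.64044714 -0.12437132  0.32292969] 0.04262634645932544 [ 0.28702184  0.3060745  -0.18191112]
wrist yellow 3957 (array([669.5, -74.5]), array([ 81.7, 208.7]), 5.7) [0.21  0.238 0.245]
top [422 178   9  10  70] (array([ 559.6, -376. ]), array([23.8, 25.9]), 87.1) [0.087 0.091 0.095]
top [438 195  31  21 599] (array([ 493.2, -452.9]), array([87.5, 58.3]), 89.9) [0.09  0.093 0.096]
top [418 176  10  14 110] (array([ 560.2, -367.3]), array([23.9, 39.3]), 89.5) [0.079 0.084 0.094]
top [390 181  18  42 434] (array([ 503.8, -296.6]), array([123.5,  35.9]), 9.3) [0.078 0.102 0.113]
```

View pics/t8.png

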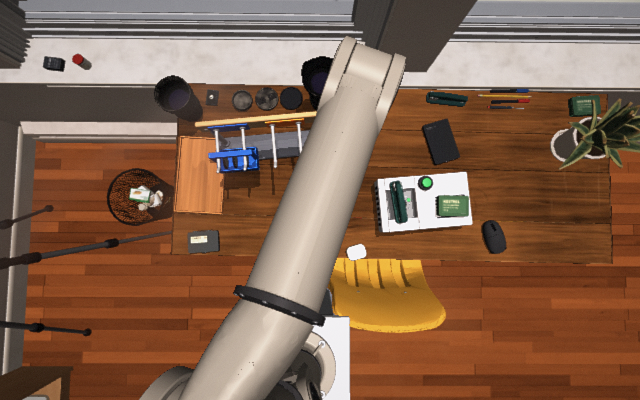

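The top view shows the blue caddy hung at (233,160), the stapler at (399,200) and the tin at (453,206), neither moved. The arm hides the yellow one, but the wrist view puts its bar at z 0.238.

>>> servo_tool(turn=[[0,0,0],[0,0,0],[0,0,-0.5],[0,0,-1],[0,0,-1],[0,0,-1],[0,0,-1],[0,0,-1]], slide=[[-0.6,-1.3,0],[-1.4,-3,0],[-2.2,-4.8,0],[-3,-6.5,0],[-3.7,-8.3,-1],[-4.5,-10,-2],[-4.9,-11,-2.4],[-4.9,-11,-2.4]], hand=[1,1,1,1,1,1,1,1])

```text
clock: 15.05
tcp_pos: [0.4891, -0.4566, 0.2472]
orientation: [-2.211, -2.227, 0.004]
contact_force: [-0.1, 0.1, -0.0]
grip_width: 0.0856
gripper_force: 0.0
```

```bash
python3 - <<'E'
from dry import *
thing('wrist',.493,-.453,(.085,.105),name='w9.png')
bar('scene','yellow',zr=(.2,.25))
o=r.get_obs();print(o['tcp_pos'],o['orientation'],o['grip_width'],o['joints'])
E
```

```text
wrist [376  98  28  28 601] (array([ 560.4, -378.2]), array([26.7, 26.7]), 1.0) [0.089 0.092 0.093]
wrist [ 297  143   56   78 4080] (array([ 493.4, -454.8]), array([87.7, 60.3]), 89.2) [0.092 0.093 0.095]
scene yellow 419 (array([ 671.6, -102.7]), array([ 89. , 155.1]), 4.1) [0.206 0.232 0.243]
[ 0.49293491 -0.45360578  0.24864324] [-2.20570515e+00 -2.23483719e+00 -2.41299895e-04] 0.08552797754678432 [ 0.16161539  0.54077995  0.72843703  1.58354605 -0.38212949  1.16625673
  0.98510911]
```

View pics/w9.png

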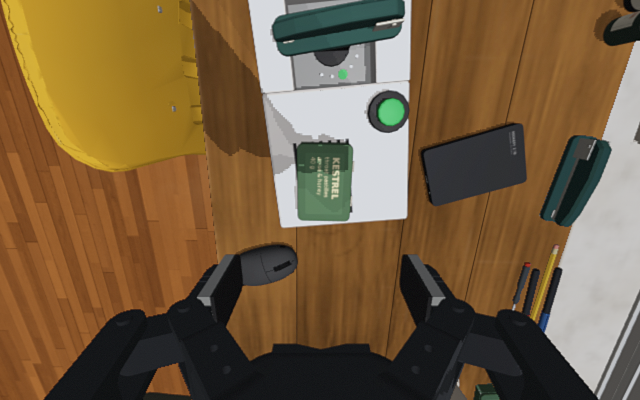

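The wrist view shows the tin at (324,180) between the button (388,110) and the dryer's front edge. The stapler at (338,27) lies across the well.

>>> servo_tool(turn=[[0,0,0],[0,0,0],[0,0,-0.2],[0,0,-0.2],[0,0,-0.2],[0,0,-0.2],[0,0,-0.2],[0,0,-0.2]], slide=[[0.02,-0.04,-0.7],[0.02,-0.04,-1.7],[0.02,-0.04,-2.7],[0.02,-0.04,-3.7],[0.02,-0.04,-4.7],[0.02,-0.04,-5.5],[0.02,-0.04,-5.97],[0.02,-0.04,-5.97]], hand=[1,1,1,1,1,1,1,1])

```text
clock: 16.15
tcp_pos: [0.4936, -0.454, 0.0691]
orientation: [-2.223, -2.217, -0.0]
contact_force: [0.2, 0.0, 0.3]
grip_width: 0.085
gripper_force: 0.0
```

>>> servo_tool(turn=[[0,0,0],[0,0,0],[0,0,0],[0,0,0]], slide=[[0,0,0],[0,0,0],[0,0,0],[0,0,0]], hand=[0.5,0.5,0.5,0.5], squeeze=45)

```text
clock: 16.65
tcp_pos: [0.4942, -0.4561, 0.0719]
orientation: [2.224, 2.215, 0.001]
contact_force: [0.6, 0.0, 6.2]
grip_width: 0.06
gripper_force: 50.3
```

>>> servo_tool(turn=[[0,0,0],[0,0,0],[0,0,0],[0,0,0],[0,0,0],[0,0,0],[0,0,0],[0,0,0]], slide=[[0,0,0.4],[0,0,1.2],[0,0,2.5],[0,0,4],[0,0,6],[0,0,8],[0,0,9.5],[0,0,9.5]], hand=[0.5,0.5,0.5,0.5,0.5,0.5,0.5,0.5])

```text
clock: 17.65
tcp_pos: [0.494, -0.457, 0.3604]
orientation: [2.221, 2.211, 0.001]
contact_force: [-0.8, -0.3, -1.7]
grip_width: 0.0601
gripper_force: 49.5
```

```bash
python3 - <<'E'
from dry import *
o=r.get_obs();print(o['tcp_pos'],o['grip_width'],o['contact_force'])
im,d,c=grab('top');W=cloud(d,c)
hsv=cv2.cvtColor(im,cv2.COLOR_RGB2HSV)
print('px',proj([.591,.314,.005],c), hsv[175,200], hsv[225,190])
k=np.zeros(d.shape,bool);k[125:225,160:222]=1
m=k&(W[...,2]>.003)&(W[...,2]<.016)
n,l,st,_=cv2.connectedComponentsWithStats(m.astype(np.uint8))
i=1+np.argmax(st[1:,4]);print(st[i],rect(W[l==i]))
P=W[l==i];print(np.round(P[:,0:2].min(0),3),np.round(P[:,0:2].max(0),3))
# left edge line and front edge
E=np.array([[W[v,np.where(l[v]==i)[0].min()] for v in range(150,205)]])[0]
print('left edge fit',np.polyfit(E[:,0],E[:,1],1),np.polyval(np.polyfit(E[:,0],E[:,1],1),.59))
F=np.array([W[np.where(l[:,u]==i)[0].max(),u] for u in range(183,215)])
p=np.polyfit(F[:,1],F[:,0],1);print('front',p,np.polyval(p,.314))
G=np.array([W[np.where(l[:,u]==i)[0].min(),u] for u in range(185,205)])
p=np.polyfit(G[:,1],G[:,0],1);print('back',p,np.polyval(p,.314))
save(im[110:240,150:280].repeat(4,0).repeat(4,1),'tr.png')
E
```

```text
[ 0.493983   -0.45701852  0.36044609] 0.060111736877098344 [-0.8480972  -0.30334565 -1.70218467]
px [199.43184143 174.25837276] [ 12 158 215] [ 13 175 143]
[ 173  135   49   80 2763] (array([591.6, 319.4]), array([251.5, 153.2]), 0.9)
[0.466 0.241] [0.717 0.395]
left edge fit [-0.06196752  0.41943676] 0.382875919350368
front [0.0586252  0.45280468] 0.4712129977520511
back [0.10435623 0.67548208] 0.7082499324852856
```

View pics/tr.png

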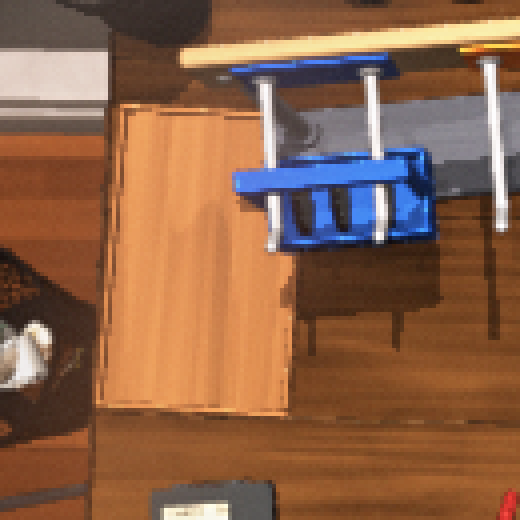

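The tray's corners in the crop are (122,108), (288,412) and (97,405). That puts its centre at about (0.590, 0.308) with a yaw of -3.5°. I carry the tin high over the rack.

>>> servo_tool(turn=[[0,0,0],[0,0,0],[0,0,0],[0,0,0],[0,0,0],[0,0,0],[0,0,0],[0,0,0]], slide=[[0.2,1,0],[0.5,2.5,0],[0.8,4.2,0],[1.1,5.9,0],[1.5,7.6,0],[1.8,9.3,0],[2.1,11,0],[2.4,12.5,0]], hand=[0.5,0.5,0.5,0.5,0.5,0.5,0.5,0.5])

```text
clock: 18.7
tcp_pos: [0.5647, -0.0777, 0.3538]
orientation: [-2.223, -2.217, 0.003]
contact_force: [-0.3, 0.2, -0.0]
grip_width: 0.0598
gripper_force: 49.4
```

>>> servo_tool(turn=[[0,0,0],[0,0,0],[0,0,0],[0,0,0],[0,0,-0.3],[0,0,-0.6],[0,0,-0.6],[0,0,-0.6]], slide=[[0.4,1.7,0],[0.8,3.4,0],[1.2,5.1,0],[1.6,6.8,0],[2,8.5,0],[2.4,10.2,0],[2.6,12,0],[2.7,13.4,0]], hand=[0.5,0.5,0.5,0.5,0.5,0.5,0.5,0.5])

```text
clock: 19.7
tcp_pos: [0.6454, 0.3244, 0.3528]
orientation: [-2.28, -2.159, 0.005]
contact_force: [1.0, 0.2, -0.5]
grip_width: 0.0597
gripper_force: 49.4
```

>>> servo_tool(turn=[[0,0,0],[0,0,0]], slide=[[0,0,0],[0,0,0]], hand=[0.5,0.5])

```text
clock: 19.95
tcp_pos: [0.6461, 0.3206, 0.3539]
orientation: [2.284, 2.157, -0.005]
contact_force: [-0.1, -0.9, 0.7]
grip_width: 0.06
gripper_force: 49.4
```

>>> servo_tool(turn=[[0,0,0],[0,0,0],[0,0,0],[0,0,0],[0,0,0],[0,0,0],[0,0,0],[0,0,0]], slide=[[0.05,0,-1],[0.05,0,-2.7],[0.05,0,-4.4],[0.05,0,-6.1],[0.05,0,-7.8],[0.05,0,-9.4],[0.05,0,-10.6],[0.05,0,-10.8]], hand=[0.5,0.5,0.5,0.5,0.5,0.5,0.5,0.5])

```text
clock: 20.95
tcp_pos: [0.6463, 0.3188, 0.0288]
orientation: [-2.285, -2.155, 0.009]
contact_force: [0.1, -0.1, -0.3]
grip_width: 0.06
gripper_force: 49.4
```

>>> servo_tool(turn=[[0,0,0],[0,0,0],[0,0,0],[0,0,0]], slide=[[0,0,-0.2],[0,0,-0.4],[0,0,-0.55],[0,0,-0.6]], hand=[0.5,0.5,0.5,0.5])

```text
clock: 21.45
tcp_pos: [0.6481, 0.3219, 0.0137]
orientation: [-2.283, -2.158, -0.001]
contact_force: [-0.1, 0.1, -0.5]
grip_width: 0.06
gripper_force: 49.4
```

>>> servo_tool(turn=[[0,0,0],[0,0,0],[0,0,0]], slide=[[0,0,-0.1],[0,0,-0.17],[0,0,-0.17]], hand=[0.5,0.5,0.5])

```text
clock: 21.82
tcp_pos: [0.6479, 0.3217, 0.0081]
orientation: [-2.283, -2.158, 0.0]
contact_force: [-0.0, 0.6, -0.5]
grip_width: 0.06
gripper_force: 49.4
```

>>> servo_tool(turn=[[0,0,0],[0,0,0],[0,0,0],[0,0,0],[0,0,0]], slide=[[0,0,-0.07],[0,0,-0.07],[0,0,-0.07],[0,0,-0.07],[0,0,-0.07]], hand=[0.5,0.5,0.83,0.83,0.83])

```text
clock: 22.45
tcp_pos: [0.648, 0.3217, 0.0061]
orientation: [2.283, 2.158, -0.0]
contact_force: [0.0, -1.0, 0.5]
grip_width: 0.0712
gripper_force: 0.0
```

>>> servo_tool(turn=[[0,0,0],[0,0,0],[0,0,0],[0,0,0],[0,0,0],[0,0,0],[0,0,0],[0,0,0]], slide=[[0,0,0.5],[0,0,1.5],[0,0,3],[0,0,4.7],[0,0,6.4],[0,0,8.1],[0,0,9.8],[0,0,11]], hand=[0.83,0.83,0.83,0.83,0.83,0.83,0.83,0.83])

```text
clock: 23.45
tcp_pos: [0.6486, 0.3213, 0.3405]
orientation: [2.283, 2.157, 0.006]
contact_force: [1.1, 0.4, -1.1]
grip_width: 0.0713
gripper_force: 0.0
```

```bash
python3 - <<'E'
from dry import *
thing('wrist',.648,.32,(.015,.05),hw=.1,name='w10.png')
thing('top',.505,-.30,(.077,.125),hw=.08)
o=r.get_obs();print(o['tcp_pos'],o['orientation'],o['joints'])
E
```

```text
wrist [ 301  132   39   54 1910] (array([650.2, 322.7]), array([88.4, 62.2]), 86.9) [0.027 0.028 0.03 ]
wrist [339 200  14  13 103] (array([686.1, 238.5]), array([20.6, 15.5]), 30.1) [0.016 0.023 0.048]
top [418 176  11  14 109] (array([ 560.1, -367.6]), array([39.4, 23.7]), 0.4) [0.079 0.085 0.094]
top [390 181  17  42 426] (array([ 503. , -296.7]), array([120.8,  35.4]), 9.4) [0.078 0.102 0.113]
[0.65013266 0.32160439 0.34308841] [2.28184511 2.15560791 0.01456444] [-0.90584143  0.54143919  0.59296605  1.30917208 -0.29942378  1.36893426
 -0.38009647]
```

View pics/w10.png

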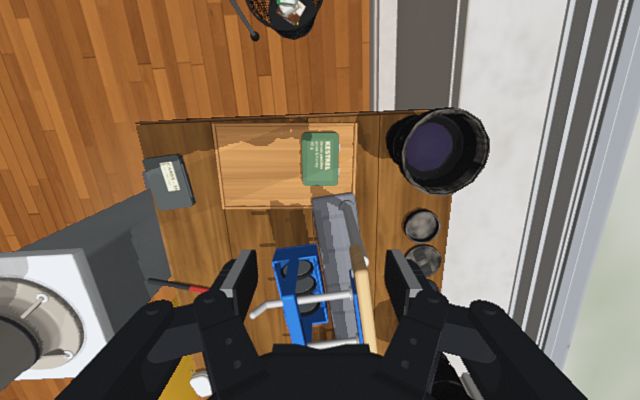

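The tin lies flat in the tray at (320,158), well inside the lip. Next is the stapler.

>>> servo_tool(turn=[[0,0,0],[0,0,-1],[0,0,-2],[0,0,-4],[0,0,-6],[0,0,-8],[0,0,-9.5],[0,0,-11]], slide=[[-0.2,-1,0],[-0.6,-2.7,0],[-1,-4.4,0],[-1.4,-6.1,0],[-1.8,-7.8,0],[-2.2,-9.5,0],[-2.6,-11.2,0],[-3,-12.9,0]], hand=[0.8,0.8,0.8,0.8,0.8,0.8,0.8,0.8])

```text
clock: 24.55
tcp_pos: [0.557, -0.067, 0.3364]
orientation: [-3.023, -0.853, -0.001]
contact_force: [0.3, -0.2, -0.2]
grip_width: 0.0685
gripper_force: 0.0
```

>>> servo_tool(turn=[[0,0,-2],[0,0,-4],[0,0,-4.5],[0,0,-4.5],[0,0,-4.5],[0,0,-4.5],[0,0,-4.5]], slide=[[-0.4,-1.7,0],[-0.8,-3.4,0],[-1.2,-5.1,-0.5],[-1.6,-6.8,-1.5],[-1.8,-7.7,-2.5],[-1.8,-7.7,-3],[-1.8,-7.7,-3]], hand=[0.8,0.8,0.8,0.8,0.8,0.8,0.8])

```text
clock: 25.42
tcp_pos: [0.5039, -0.295, 0.2454]
orientation: [-3.13, -0.255, 0.002]
contact_force: [1.5, -0.2, -0.4]
grip_width: 0.0687
gripper_force: 0.0
```

```bash
python3 - <<'E'
from dry import *
thing('wrist',.505,-.30,(.098,.125),hw=.08,name='w11.png')
o=r.get_obs();p=o['orientation'];print(o['tcp_pos'],p,np.degrees(2*np.arctan2(p[1],p[0]))-90,o['joints'])
E
```

```text
wrist [ 317  132   16  107 1522] (array([ 504.5, -299. ]), array([119.4,  15.6]), 9.1) [0.102 0.11  0.113]
[ 0.50468793 -0.295029    0.2463933 ] [-3.13035987e+00 -2.56432457e-01 -5.52968540e-05] -440.633815319373 [-0.28821429  0.45067341  0.96576622  1.80510885 -0.41332869  1.10462957
 -0.58501116]
```

View pics/w11.png

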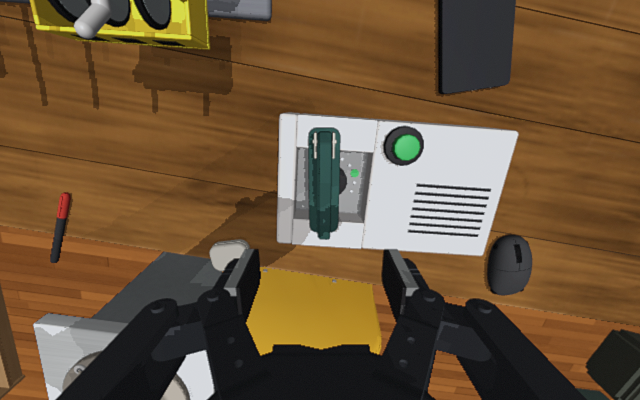

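The wrist view shows the stapler at (324,183) across the well, lined up between the fingers. I lower and grip.

>>> servo_tool(turn=[[0,0,0],[0,0,0],[0,0,0],[0,0,0],[0,0,0],[0,0,0],[0,0,0],[0,0,0]], slide=[[0,-0.13,-0.8],[0,-0.13,-2],[0,-0.13,-3.4],[0,-0.13,-4.7],[0,-0.13,-5.3],[0,-0.13,-5.35],[0,-0.13,-5.35],[0,-0.13,-5.35]], hand=[0.7,0.7,0.7,0.7,0.7,0.7,0,0], squeeze=60)

```text
clock: 26.48
tcp_pos: [0.505, -0.3007, 0.0872]
orientation: [3.13, 0.254, 0.004]
contact_force: [-0.7, 0.4, 0.0]
grip_width: 0.0242
gripper_force: 0.0
```

>>> servo_tool(turn=[[0,0,0],[0,0,0]], slide=[[0,0,0],[0,0,0]], hand=[0,0])

```text
clock: 26.72
tcp_pos: [0.5049, -0.3004, 0.0871]
orientation: [3.131, 0.254, 0.003]
contact_force: [-0.8, 2.1, 5.8]
grip_width: 0.0137
gripper_force: 59.7
```

>>> servo_tool(turn=[[0,0,0],[0,0,0],[0,0,0],[0,0,0],[0,0,0],[0,0,0],[0,0,0],[0,0,0]], slide=[[0,0,0.4],[0,0,1.2],[0,0,2.5],[0,0,4],[0,0,6],[0,0,8],[0,0,9],[0,0,9]], hand=[0,0,0,0,0,0,0,0])

```text
clock: 27.72
tcp_pos: [0.5045, -0.3013, 0.3584]
orientation: [3.13, 0.253, 0.007]
contact_force: [-0.6, -0.1, -3.1]
grip_width: 0.0138
gripper_force: 58.8
```

```bash
python3 - <<'E'
from dry import *
o=r.get_obs();print(o['tcp_pos'],o['grip_width'],o['contact_force'])
im,d,c=grab('wrist');save(im,'w12.png')
im,d,c=grab('scene');save(im,'s12.png')
E
```

```text
[ 0.50445236 -0.30129047  0.358427  ] 0.013826313395523955 [-0.63450693 -0.05698269 -3.12918894]
```

View pics/w12.png

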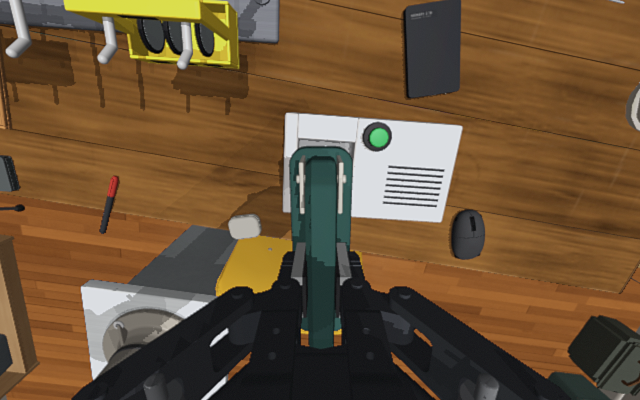

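The stapler hangs level in the grip at (320,250). I carry it to the tray.

>>> servo_tool(turn=[[0,0,0],[0,0,0],[0,0,0],[0,0,0],[0,0,-0.5],[0,0,-1],[0,0,-1.5],[0,0,-2]], slide=[[0.1,1,0],[0.2,2.4,0],[0.3,3.9,0],[0.4,5.4,0],[0.5,6.9,0],[0.6,8.4,0],[0.7,9.9,0],[0.8,11.4,0]], hand=[0,0,0,0,0,0,0,0])

```text
clock: 28.82
tcp_pos: [0.5268, 0.0433, 0.354]
orientation: [3.141, -0.022, -0.005]
contact_force: [0.6, 0.8, -1.6]
grip_width: 0.0134
gripper_force: 58.9
```

>>> servo_tool(turn=[[0,0,-0.3],[0,0,-0.6],[0,0,-0.6],[0,0,-0.6],[0,0,-0.6],[0,0,-0.6],[0,0,-0.6],[0,0,-0.6]], slide=[[0.1,1.5,0],[0.2,3,0],[0.3,4.5,0],[0.4,6,0],[0.5,7.5,0],[0.6,8.7,0],[0.6,9.33,0],[0.6,9.33,0]], hand=[0,0,0,0,0,0,0,0])

```text
clock: 29.82
tcp_pos: [0.5454, 0.3222, 0.3542]
orientation: [3.138, -0.1, -0.003]
contact_force: [0.4, -1.3, -2.1]
grip_width: 0.0137
gripper_force: 58.9
```

>>> servo_tool(turn=[[0,0,0],[0,0,0]], slide=[[0,0,0],[0,0,0]], hand=[0,0])

```text
clock: 30.08
tcp_pos: [0.5464, 0.3197, 0.3561]
orientation: [-3.14, 0.106, -0.0]
contact_force: [-0.0, 0.6, -1.2]
grip_width: 0.0138
gripper_force: 58.9
```

```bash
python3 - <<'E'
from dry import *
o=r.get_obs();p=o['orientation'];print(o['tcp_pos'],o['grip_width'],np.degrees(2*np.arctan2(p[1],p[0]))-90,o['joints'][-1])
thing('top',.648,.32,(.015,.05),hw=.1)
E
```

```text
[0.54643097 0.31968617 0.35611254] 0.013796457951418385 266.12061231575575 -1.9278680703905884
top [221 139   8  10  41] (array([682.8, 233.4]), array([18.2, 21.7]), 12.6) [0.016 0.023 0.048]
top [180 145  31  21 565] (array([649.4, 322.7]), array([89.4, 62.2]), 86.8) [0.025 0.029 0.032]
```

>>> servo_tool(turn=[[0,0,0],[0,0,0],[0,0,0],[0,0,0],[0,0,0],[0,0,0],[0,0,0],[0,0,0]], slide=[[0,0,-0.8],[0,0,-2.4],[0,0,-4],[0,0,-5.6],[0,0,-7.2],[0,0,-8.8],[0,0,-9.8],[0,0,-9.9]], hand=[0,0,0,0,0,0,0,0])

```text
clock: 31.12
tcp_pos: [0.5449, 0.3206, 0.0571]
orientation: [3.138, -0.103, -0.004]
contact_force: [0.1, 0.2, -0.4]
grip_width: 0.0138
gripper_force: 58.8
```

>>> servo_tool(turn=[[0,0,0],[0,0,0],[0,0,0],[0,0,0],[0,0,0],[0,0,0]], slide=[[0,0,-0.3],[0,0,-0.6],[0,0,-0.9],[0,0,-1.1],[0,0,-1.15],[0,0,-1.15]], hand=[0,0,0,0,0,0])

```text
clock: 31.88
tcp_pos: [0.5462, 0.3217, 0.0243]
orientation: [3.14, -0.102, 0.0]
contact_force: [0.9, 0.4, -1.8]
grip_width: 0.0136
gripper_force: 58.8
```

>>> servo_tool(turn=[[0,0,0],[0,0,0],[0,0,0],[0,0,0],[0,0,0],[0,0,0],[0,0,0]], slide=[[0,0,-0.05],[0,0,-0.09],[0,0,-0.09],[0,0,-0.09],[0,0,-0.09],[0,0,-0.09],[0,0,0]], hand=[0,0,0,0.5,0.5,0.5,0.5])

```text
clock: 32.75
tcp_pos: [0.546, 0.3216, 0.0241]
orientation: [3.14, -0.102, -0.0]
contact_force: [0.1, 0.7, 0.5]
grip_width: 0.0428
gripper_force: 0.0
```

>>> servo_tool(turn=[[0,0,0],[0,0,0],[0,0,0],[0,0,0],[0,0,0],[0,0,0],[0,0,0],[0,0,0]], slide=[[0,0,0.5],[0,0,1.5],[0,0,3],[0,0,4.7],[0,0,6.4],[0,0,8.1],[0,0,9.8],[0,0,10.5]], hand=[0.5,0.5,0.5,0.5,0.5,0.5,0.5,0.5])

```text
clock: 33.75
tcp_pos: [0.5473, 0.3212, 0.3438]
orientation: [-3.137, 0.104, -0.007]
contact_force: [-0.2, 0.7, -0.7]
grip_width: 0.0426
gripper_force: 0.0
```

```bash
python3 - <<'E'
from dry import *
o=r.get_obs();p=o['orientation'];print(o['tcp_pos'],o['joints'][-1])
thing('wrist',.59,.32,(.015,.055),hw=.14,name='w13.png')
im,d,c=grab('top');W=cloud(d,c)
hsv=cv2.cvtColor(im,cv2.COLOR_RGB2HSV);H,S,V=[hsv[...,i].astype(int) for i in range(3)]
a=np.argwhere((W[...,2]<.05)&(W[...,2]>.03)&(abs(W[...,0]-.505)<.1)&(abs(W[...,1]+.31)<.06))
print('well px',a.min(0),a.max(0),len(a))
save(im[150:250,350:490].repeat(5,0).repeat(5,1),'well.png')
E
```

```text
[0.5472996  0.32117339 0.34379602] -1.9187236216696009
wrist [365  57  15  16 110] (array([685. , 237.5]), array([16.2, 11.6]), 49.3) [0.017 0.022 0.052]
wrist [ 288   75   57   42 2163] (array([649.5, 322.7]), array([88.2, 59.9]), 86.4) [0.027 0.029 0.03 ]
wrist [317 125  10  73 650] (array([546. , 321.7]), array([ 14.4, 119.9]), 85.6) [0.037 0.045 0.048]
well px [188 380] [231 416] 745
```

View pics/w13.png

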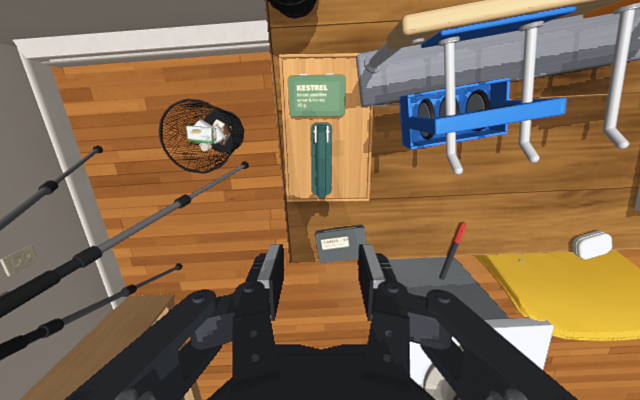

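Both items lie flat in the tray: the tin at (317,95), and the stapler at (321,160) with its front end just inside the lip. The stapler's height profile matches the one it had lying flat on the dryer. Next is the dial.

>>> servo_tool(turn=[[0,0,0],[0,0,0],[0,0,0],[0,0,0],[0,0,0],[0,0,0],[0,0,0],[0,0,0]], slide=[[-0.1,-1,0],[-0.2,-2.6,0],[-0.3,-4.3,0],[-0.4,-6,0],[-0.5,-7.7,0],[-0.6,-9.4,0],[-0.7,-11.1,0],[-0.8,-12.8,0]], hand=[0.45,0.45,0.45,0.45,0.45,0.45,0.45,0.45])

```text
clock: 34.85
tcp_pos: [0.521, -0.0638, 0.3386]
orientation: [-3.139, 0.102, 0.002]
contact_force: [1.6, 0.8, -0.3]
grip_width: 0.0384
gripper_force: 0.0
```

>>> servo_tool(turn=[[0,0,0],[0,0,0],[0,0,0],[0,0,0],[0,0,0],[0,0,0],[0,0,0]], slide=[[-0.1,-1.7,0],[-0.2,-3.4,0],[-0.4,-5.1,0],[-0.6,-6.8,-0.8],[-0.75,-8,-2],[-0.75,-8.2,-3],[-0.75,-8.2,-3]], hand=[0.45,0.45,0.45,0.45,0.45,0.45,0.45])

```text
clock: 35.72
tcp_pos: [0.4974, -0.3078, 0.2468]
orientation: [-3.138, 0.105, 0.008]
contact_force: [-0.5, -0.5, 0.6]
grip_width: 0.0387
gripper_force: 0.0
```

```bash
python3 - <<'E'
from dry import *
o=r.get_obs();p=o['orientation'];print(o['tcp_pos'],p,o['joints'][-1])
im,d,c=grab('wrist');W=cloud(d,c);np.savez('pics/dial.npz',im=im,W=W)
u=proj([.4992,-.3075,.067],c);print(u,proj([.505,-.377,.07],c))
x,y=int(u[0]),int(u[1]);x0=max(x-50,0);y0=max(y-40,0)
cr=im[y0:y0+90,x0:x0+110];print(x0,y0);save(cv2.resize(cr,None,fx=6,fy=6,interpolation=cv2.INTER_CUBIC),'dial.png')
m=(W[...,2]>.055)&(W[...,2]<.0685)&(np.hypot(W[...,0]-.499,W[...,1]+.3075)<.035)
print(m.sum(),rect(W[m]),np.round(np.percentile(W[m][:,2],[5,50,95]),3))
b=(W[...,2]>.066)&(W[...,2]<.074)&(abs(W[...,0]-.505)<.11)&(abs(W[...,1]+.377)<.16)
print(rect(W[b]))
E
```

```text
[ 0.49739856 -0.30784687  0.2467727 ] [-3.1379883   0.10549728  0.00825875] -0.7724394437740341
[320.45916802 178.55316376] [379.13812979 170.58744788]
270 138
326 (array([ 500.3, -308.5]), array([39.9, 12. ]), 2.7) [0.064 0.067 0.068]
(array([ 505.8, -378.2]), array([160.2, 269.6]), 5.2)
```

View pics/dial.png

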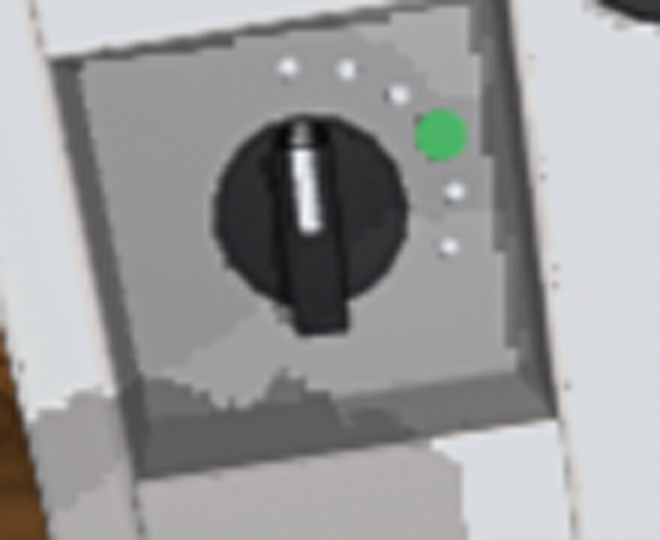

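The dial's white line points up at (302,190) in the crop, about 2.5° past zero. The green dot is at (442,135). The bar's centre is (0.500, -0.3085).

>>> servo_tool(turn=[[0,0,0.6],[0,0,1.3],[0,0,1.3],[0,0,1.3],[0,0,1.3],[0,0,1.3],[0,0,1.3],[0,0,1.3]], slide=[[0.08,-0.02,-0.7],[0.08,-0.02,-1.8],[0.08,-0.02,-3],[0.08,-0.02,-4.2],[0.08,-0.02,-5.2],[0.08,-0.02,-5.4],[0.08,-0.02,-5.4],[0.08,-0.02,-5.4]], hand=[0.4,0.4,0.4,0.4,0.4,0.4,0.4,0.4])

```text
clock: 36.78
tcp_pos: [0.5031, -0.3093, 0.0889]
orientation: [3.14, 0.077, 0.004]
contact_force: [0.2, -0.3, -0.0]
grip_width: 0.0342
gripper_force: 0.0
```

```bash
python3 - <<'E'
from dry import *
o=r.get_obs();p=o['orientation'];print(o['tcp_pos'],np.degrees(2*np.arctan2(p[1],p[0]))-450,o['grip_width'])
z=np.load('pics/dial.npz');im,W=z['im'],z['W'];hsv=cv2.cvtColor(im,cv2.COLOR_RGB2HSV)
g=(hsv[...,0]>50)&(hsv[...,0]<80)&(hsv[...,1]>100)&(W[...,2]<.05)&(np.hypot(W[...,0]-.4997,W[...,1]+.3085)<.06)
q=W[g].mean(0);print(q,np.degrees(np.arctan2(q[1]+.3085,q[0]-.4997)))
E
```

```text
[ 0.50306715 -0.30932254  0.08891178] -447.20256588101 0.03415551462791011
[ 0.51387998 -0.33721413  0.03716619] -63.71832780991578
```

>>> servo_tool(turn=[[0,0,0],[0,0,0],[0,0,0],[0,0,0],[0,0,0],[0,0,0],[0,0,0]], slide=[[-0.1,0.02,0],[-0.1,0.02,-0.7],[-0.1,0.02,-1.3],[-0.1,0.02,-1.36],[-0.1,0.02,-1.36],[-0.1,0.02,-1.36],[-0.1,0.02,-1.36]], hand=[0.4,0.4,0.4,0.4,0,0,0], squeeze=30)

```text
clock: 37.65
tcp_pos: [0.4989, -0.3086, 0.0465]
orientation: [3.14, 0.076, 0.0]
contact_force: [-0.1, -2.7, -4.9]
grip_width: 0.0112
gripper_force: 32.5
```

>>> servo_tool(turn=[[0,0,-1],[0,0,-2.2],[0,0,-3.5],[0,0,-4.8],[0,0,-6.1],[0,0,-7.4],[0,0,-8.7],[0,0,-9.5]], slide=[[0,0,0],[0,0,0],[0,0,0],[0,0,0],[0,0,0],[0,0,0],[0,0,0],[0,0,0]], hand=[0,0,0,0,0,0,0,0])

```text
clock: 38.65
tcp_pos: [0.4987, -0.3091, 0.0465]
orientation: [2.902, -1.199, 0.001]
contact_force: [-0.2, -3.3, -5.8]
grip_width: 0.0115
gripper_force: 32.5
```

>>> servo_tool(turn=[[0,0,0],[0,0,0]], slide=[[0,0,0],[0,0,0]], hand=[0,0])

```text
clock: 38.9
tcp_pos: [0.4987, -0.3091, 0.0465]
orientation: [2.904, -1.193, 0.001]
contact_force: [-0.4, -5.7, -6.0]
grip_width: 0.011
gripper_force: 32.3
```

```bash
python3 - <<'E'
from dry import *
o=r.get_obs();p=o['orientation'];print(o['tcp_pos'],np.degrees(2*np.arctan2(p[1],p[0]))-90,o['grip_width'],o['contact_force'],o['joints'][-1])
E
```

```text
[ 0.49871521 -0.30910038  0.04651248] -134.67600327630507 0.011009976956005401 [-0.35092224 -5.68269096 -6.02542301] -1.145288526695771
```

>>> servo_tool(turn=[[0,0,-1],[0,0,-2.2],[0,0,-3.3],[0,0,-3.8],[0,0,-3.8],[0,0,-3.8]], slide=[[0,0,0],[0,0,0],[0,0,0],[0,0,0],[0,0,0],[0,0,0]], hand=[0,0,0,0,0,0])

```text
clock: 39.65
tcp_pos: [0.4986, -0.3092, 0.0465]
orientation: [2.667, -1.657, 0.001]
contact_force: [-0.9, -5.2, -5.5]
grip_width: 0.0109
gripper_force: 32.4
```

```bash
python3 - <<'E'
from dry import *
o=r.get_obs();p=o['orientation'];print(o['tcp_pos'],np.degrees(2*np.arctan2(p[1],p[0]))-90,o['grip_width'],o['contact_force'],o['joints'][-1])
E
```

```text
[ 0.49857488 -0.30923158  0.04653997] -153.69287345028886 0.010920997257932287 [-0.85031422 -5.17313776 -5.4872052 ] -1.4195068939794568
```

Closing is now at -153.7°, so the pointer should be at -63.7°. I release, lift and check.

>>> servo_tool(turn=[[0,0,0],[0,0,0],[0,0,0],[0,0,0],[0,0,0],[0,0,0],[0,0,0],[0,0,0]], slide=[[0,0,0],[0,0,0],[0,0,0.5],[0,0,1.5],[0,0,3],[0,0,4.7],[0,0,5.5],[0,0,5.5]], hand=[0.35,0.35,0.35,0.35,0.35,0.35,0.35,0.35])

```text
clock: 40.65
tcp_pos: [0.4998, -0.3091, 0.2142]
orientation: [-2.668, 1.658, -0.006]
contact_force: [-0.1, -0.4, 0.3]
grip_width: 0.0297
gripper_force: 0.0
```

```bash
python3 - <<'E'
from dry import *
o=r.get_obs();print(o['tcp_pos'])
im,d,c=grab('wrist');W=cloud(d,c);save(im,'w15.png')
m=(W[...,2]>.055)&(W[...,2]<.0685)&(np.hypot(W[...,0]-.499,W[...,1]+.3085)<.035)
print(m.sum(),rect(W[m]),np.round(np.percentile(W[m][:,2],[5,50,95]),3))
hsv=cv2.cvtColor(im,cv2.COLOR_RGB2HSV)
b=(hsv[...,0]>45)&(hsv[...,0]<80)&(hsv[...,1]>100)&(W[...,2]>.075)&(np.hypot(W[...,0]-.56,W[...,1]+.378)<.04)
print('button',b.sum(),rect(W[b]),np.percentile(W[b][:,2],[5,50,95]),'pred',proj([.561,-.3782,.09],c))
for cam in('scene','top'):
  bar(cam,'blue',zr=(.225,.245));bar(cam,'yellow',zr=(.225,.245))
E
```

```text
[ 0.49980002 -0.30905232  0.21416588]
395 (array([ 499.9, -309.3]), array([11.2, 40.3]), 26.1) [0.065 0.067 0.068]
button 776 (array([ 560.8, -378.2]), array([27.4, 26.7]), 25.7) [0.08960285 0.09190074 0.09323709] pred [295.56261874 100.73077249]
scene blue 192 (array([635.3, 161. ]), array([110.6,  96.8]), 13.8) [0.227 0.237 0.243]
scene yellow 248 (array([ 671.4, -124.1]), array([ 88.3, 110.5]), 4.7) [0.227 0.236 0.243]
top blue 319 (array([634.3, 166.4]), array([102.2, 108.1]), 13.5) [0.235 0.24  0.244]
top yellow 396 (array([ 673.8, -119. ]), array([ 82.6, 108.5]), 5.9) [0.229 0.238 0.244]
```

View pics/w15.png

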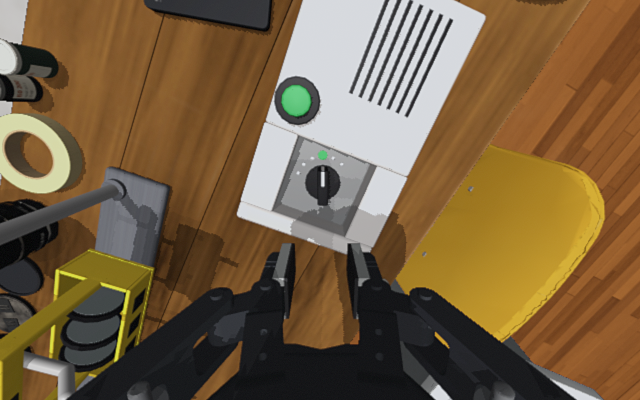

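The dial's white line now points straight at the green dot (322,155), with the bar measured at -63.9°. The button is at (297,100). I check everything numerically, then press.

>>> servo_tool(turn=[[0,0,0],[0,0,0],[0,0,0],[0,0,0],[0,0,0],[0,0,0],[0,0,0],[0,0,0]], slide=[[0.6,-0.7,0],[1.3,-1.5,0],[2.03,-2.3,-0.5],[2.03,-2.3,-1.5],[2.03,-2.3,-2.5],[2.03,-2.3,-3.2],[2.03,-2.3,-3.2],[2.03,-2.3,-3.2]], hand=[0,0,0,0,0,0,0,0])

```text
clock: 41.9
tcp_pos: [0.5601, -0.3778, 0.1164]
orientation: [2.668, -1.658, 0.002]
contact_force: [0.0, -0.1, 0.5]
grip_width: -0.0003
gripper_force: 0.0
```

```bash
python3 - <<'E'
from dry import *
o=r.get_obs();print(o['tcp_pos'],o['grip_width'],o['contact_force'])
thing('top',.59,.32,(.012,.06),hw=.14)
im,d,c=grab('top');W=cloud(d,c)
hsv=cv2.cvtColor(im,cv2.COLOR_RGB2HSV);H,S=hsv[...,0].astype(int),hsv[...,1]
for col,lo,hi,s in(('blue',100,125,(.6125,.1645)),('yellow',20,32,(.64,-.124))):
    for nm,zr in(('bar',(.225,.245)),('tray',(.12,.17))):
        m=(H>=lo)&(H<=hi)&(S>130)&(W[...,2]>zr[0])&(W[...,2]<zr[1])&(abs(W[...,0]-s[0])<.05)&(abs(W[...,1]-s[1])<.07)
        print(col,nm,m.sum(),rect(W[m]),np.round(np.median(W[m][:,2]),3))
E
```

```text
[ 0.56012046 -0.3778439   0.11638886] -0.00028452894866216275 [ 0.01523987 -0.14723582  0.53891947]
top [219 137  17   9  50] (array([695. , 228.6]), array([18., 53.]), 31.5) [0.013 0.02  0.052]
top [178 145  34  21 602] (array([649.7, 328.4]), array([101.9,  63.3]), 88.4) [0.019 0.029 0.032]
top [189 169  14  40 426] (array([545.1, 321.8]), array([ 37.5, 124.1]), 86.2) [0.013 0.036 0.049]
blue bar 267 (array([601.2, 158.7]), array([ 19. , 108.1]), 21.2) 0.24
blue tray 286 (array([635.6, 170.7]), array([ 65.3, 106.8]), 19.7) 0.146
yellow bar 267 (array([ 639.8, -122.4]), array([ 14.7, 108.3]), 6.3) 0.238
yellow tray 484 (array([ 639.7, -122.8]), array([ 60.3, 109.9]), 5.9) 0.132
```

```bash
cat > blue.py <<'E'
from dry import *
def blue():
  for cam in('top','scene'):
    im,d,c=grab(cam);W=cloud(d,c)
    hsv=cv2.cvtColor(im,cv2.COLOR_RGB2HSV);H,S,V=[hsv[...,i].astype(int) for i in range(3)]
    N=(abs(W[...,0]-.6125)<.06)&(abs(W[...,1]-.1645)<.1)
    m=(H>=100)&(H<=125)&(S>110)&N
    b=m&(W[...,2]>.215)&(W[...,2]<.26)
    P=W[b]; q=P[:,1]
    for lo,hi in((.09,.13),(.13,.17),(.17,.21),(.21,.25)):
        k=P[(q>=lo)&(q<hi)]
        if len(k)>3: print(cam,'bar y',lo,len(k),np.round(np.median(k,0),3),np.round(k[:,0].min(),3),np.round(k[:,0].max(),3),'z95',round(np.percentile(k[:,2],95),3))
    t=m&(W[...,2]>.09)&(W[...,2]<.2);P=W[t]
    print(cam,'lower',len(P),rect(P),np.round(np.percentile(P[:,2],[2,50,98]),3))
    A=np.c_[P[:,:2],np.ones(len(P))];print('plane',np.round(np.linalg.lstsq(A,P[:,2],rcond=None)[0],2))
E
python3 - <<'E'
from blue import *
blue()
o=r.get_obs();print(o['clock'])
E
```

```text
top bar y 0.09 63 [0.616 0.118 0.239] 0.606 0.634 z95 0.242
top bar y 0.13 103 [0.603 0.15  0.239] 0.591 0.617 z95 0.242
top bar y 0.17 103 [0.588 0.189 0.239] 0.577 0.604 z95 0.243
top lower 465 (array([631.6, 170.6]), array([ 66.8, 109.4]), 19.7) [0.128 0.146 0.183]
plane [0.14 0.03 0.05]
scene bar y 0.09 33 [0.613 0.117 0.238] 0.606 0.625 z95 0.241
scene bar y 0.13 56 [0.6   0.15  0.237] 0.589 0.618 z95 0.241
scene bar y 0.17 42 [0.588 0.184 0.238] 0.579 0.602 z95 0.241
scene lower 401 (array([618.6, 162.3]), array([ 70.7, 111.5]), 21.3) [0.128 0.15  0.179]
plane [0.12 0.07 0.07]
42.1
```

Stapler, tin and yellow caddy are fine. The blue caddy was knocked on its hook: it is yawed about 21° and tilted. I re-hang it before going on.

>>> servo_tool(turn=[[0,0,0],[0,0,0],[0,0,0],[0,0,0],[0,0,0],[0,0,0],[0,0,0],[0,0,0]], slide=[[0,0,1],[0,0,2.7],[0,0,4.4],[0,0,6.2],[0.1,1,7.45],[0.2,2.5,7.45],[0.3,4,7.45],[0.4,5.5,7.45]], hand=[0.3,0.5,0.5,0.5,0.5,0.5,0.5,0.5])

```text
clock: 43.1
tcp_pos: [0.5719, -0.211, 0.3396]
orientation: [-2.667, 1.658, -0.001]
contact_force: [0.8, 0.6, 0.6]
grip_width: 0.0428
gripper_force: 0.0
```

>>> servo_tool(turn=[[0,0,-0.3],[0,0,-0.6],[0,0,-0.9],[0,0,-1],[0,0,-1],[0,0,-1],[0,0,-1],[0,0,-1]], slide=[[0.1,1.7,0],[0.3,3.4,0],[0.4,5.1,0],[0.6,6.8,0],[0.7,8.5,0],[0.8,10.2,0],[0.9,11.8,0],[0.97,12.4,0]], hand=[0.5,0.5,0.5,0.5,0.5,0.5,0.5,0.5])

```text
clock: 44.1
tcp_pos: [0.601, 0.1636, 0.3389]
orientation: [-2.598, 1.766, 0.0]
contact_force: [0.2, -1.7, -0.5]
grip_width: 0.0428
gripper_force: 0.0
```

```bash
python3 - <<'E'
from dry import *
o=r.get_obs();p=o['orientation'];print(o['tcp_pos'],np.degrees(2*np.arctan2(p[1],p[0]))-90,o['joints'][-1])
im,d,c=grab('wrist');W=cloud(d,c);save(im,'w16.png')
hsv=cv2.cvtColor(im,cv2.COLOR_RGB2HSV);H,S,V=[hsv[...,i].astype(int) for i in range(3)]
m=(H>=100)&(H<=125)&(S>110)&(W[...,0]<.66)&(abs(W[...,1]-.16)<.1)
for zr in((.23,.25),(.09,.19)):
    k=m&(W[...,2]>zr[0])&(W[...,2]<zr[1]);P=W[k];print(k.sum(),rect(P) if k.sum()>5 else '',np.round(np.percentile(P[:,2],[2,50,98]),3) if k.sum() else '')
E
```

```text
[0.60096846 0.16359936 0.33886404] 201.57348316553788 -2.512954103897519
1884 (array([602.9, 159.1]), array([ 15.9, 110.3]), 20.2) [0.232 0.239 0.241]
2079 (array([623.2, 165.7]), array([ 66.6, 108.4]), 20.4) [0.13  0.138 0.176]
```

>>> servo_tool(turn=[[0,0,0],[0,0,0],[0,0,0],[0,0,0],[0,0,0],[0,0,0]], slide=[[0.05,-0.12,-0.6],[0.05,-0.12,-1.6],[0.05,-0.12,-2.4],[0.05,-0.12,-2.6],[0.05,-0.12,-2.6],[0.05,-0.12,-2.6]], hand=[0.53,0.53,0.53,0.53,0.53,0.53])

```text
clock: 44.9
tcp_pos: [0.603, 0.1553, 0.2619]
orientation: [-2.592, 1.774, -0.002]
contact_force: [-0.5, 0.3, -0.7]
grip_width: 0.0456
gripper_force: 0.0
```

>>> servo_tool(turn=[[0,0,0],[0,0,0],[0,0,0],[0,0,0],[0,0,0],[0,0,0],[0,0,0],[0,0,0]], slide=[[0,0.12,0],[0,0.12,-0.6],[0,0.12,-1.3],[0,0.12,-1.55],[0,0.12,-1.55],[0,0.12,-1.55],[0,0.12,-1.55],[0,0.12,-1.55]], hand=[0.53,0.53,0.53,0.53,0.53,0,0,0], squeeze=60)

```text
clock: 45.9
tcp_pos: [0.603, 0.1597, 0.2151]
orientation: [-2.592, 1.773, -0.002]
contact_force: [-0.1, 0.4, 2.1]
grip_width: 0.0126
gripper_force: 59.4
```

>>> servo_tool(turn=[[0,0,0],[0,0,0],[0,0,0],[0,0,0],[0,0,0]], slide=[[0,0,0],[0,0,0.3],[0,0,0.6],[0,0,0.9],[0,0,0.9]], hand=[0,0,0,0,0])

```text
clock: 46.52
tcp_pos: [0.6029, 0.1596, 0.2423]
orientation: [-2.593, 1.773, -0.001]
contact_force: [0.2, -0.5, -2.3]
grip_width: 0.0131
gripper_force: 59.1
```

```bash
cat > w.py <<'E'
from dry import *
def wb():
    o=r.get_obs();p=o['orientation'];print(o['tcp_pos'],(np.degrees(2*np.arctan2(p[1],p[0]))-90)%180,o['joints'][-1],o['grip_width'],o['contact_force'])
    im,d,c=grab('wrist');W=cloud(d,c)
    hsv=cv2.cvtColor(im,cv2.COLOR_RGB2HSV);H,S,V=[hsv[...,i].astype(int) for i in range(3)]
    m=(H>=100)&(H<=125)&(S>110)&(W[...,0]<.66)&(abs(W[...,1]-.16)<.1)
    for zr in((.22,.29),(.09,.21)):
        k=m&(W[...,2]>zr[0])&(W[...,2]<zr[1]);P=W[k];print(k.sum(),rect(P) if k.sum()>5 else '',np.round(np.percentile(P[:,2],[2,50,98]),3) if k.sum() else '')
E
python3 -c "
from w import *
wb()"
```

```text
[0.60286186 0.15963883 0.24234902] 21.277946172707004 -2.44968951646716 0.013098678284872944 [ 0.24203583 -0.4980231  -2.25108741]
5297 (array([604.5, 153.3]), array([36.4, 99.4]), 33.1) [0.235 0.265 0.267]
4216 (array([602.7, 153. ]), array([60.5, 99.8]), 20.7) [0.155 0.166 0.197]
```

>>> servo_tool(turn=[[0,0,-1],[0,0,-2],[0,0,-3],[0,0,-3.1],[0,0,-3.1],[0,0,-3.1]], slide=[[0.1,0.05,0],[0.2,0.1,0],[0.32,0.16,0],[0.32,0.16,0],[0.32,0.16,0],[0.32,0.16,0]], hand=[0,0,0,0,0,0])

```text
clock: 47.32
tcp_pos: [0.6119, 0.1645, 0.2414]
orientation: [-2.331, 2.106, 0.0]
contact_force: [-0.6, -0.9, -2.7]
grip_width: 0.0126
gripper_force: 58.9
```

```bash
python3 -c "
from w import *
wb()"
```

```text
[0.61190794 0.16446954 0.24143371] 5.8231856885689695 -2.6863424994590765 0.012629444716226887 [-0.60213082 -0.88004316 -2.74496683]
5314 (array([612.2, 157.9]), array([36.7, 99. ]), 17.5) [0.235 0.265 0.266]
4434 (array([610. , 158.2]), array([61.3, 99.8]), 4.8) [0.154 0.163 0.196]
```

>>> servo_tool(turn=[[0,0,0],[0,0,0],[0,0,0],[0,0,0],[0,0,0],[0,0,0],[0,0,0],[0,0,0]], slide=[[0,0,-0.3],[0,0,-0.6],[0,0,-0.8],[0,0,-0.95],[0,0,-0.95],[0,0,-0.95],[0,0,-0.95],[0,0,-0.95]], hand=[0,0,0,0,0,0.25,0.45,0.45])

```text
clock: 48.38
tcp_pos: [0.6121, 0.1645, 0.2127]
orientation: [2.33, -2.107, 0.0]
contact_force: [0.3, 0.4, -0.0]
grip_width: 0.0384
gripper_force: 0.0
```

>>> servo_tool(turn=[[0,0,0],[0,0,0],[0,0,0],[0,0,0],[0,0,0],[0,0,0]], slide=[[0,0,0],[0,0,0.5],[0,0,1.2],[0,0,2.5],[0,0,4],[0,0,4]], hand=[0.45,0.45,0.45,0.45,0.45,0.45])

```text
clock: 49.12
tcp_pos: [0.614, 0.1633, 0.3384]
orientation: [-2.325, 2.103, -0.007]
contact_force: [0.5, -1.0, -0.4]
grip_width: 0.0387
gripper_force: 0.0
```

```bash
python3 -c "
from w import *
wb()"
```

```text
[0.61395797 0.16326898 0.33844216] 5.7383329762299695 -2.7701934131270147 0.0387138792393474 [ 0.50963376 -0.95631181 -0.40990125]
1694 (array([613.3, 163.6]), array([ 14.1, 109. ]), 5.6) [0.234 0.238 0.239]
2560 (array([613.2, 164. ]), array([ 59.9, 109.7]), 5.7) [0.128 0.133 0.173]
```

Blue now hangs true: yaw 5.6°, bar top at 0.238, tray directly below. Since the dial was turned before this repair, I turn it back a little and bring it onto the dot again to keep the order.

>>> servo_tool(turn=[[0,0,0],[0,0,0.5],[0,0,1],[0,0,1.5],[0,0,2],[0,0,2.5],[0,0,3],[0,0,3.5]], slide=[[-0.2,-1,0],[-0.6,-2.6,0],[-1,-4.2,0],[-1.4,-5.9,0],[-1.8,-7.6,0],[-2.2,-9.3,0],[-2.6,-11,0],[-3,-12.7,0]], hand=[0.4,0.4,0.4,0.4,0.4,0.4,0.4,0.4])

```text
clock: 50.18
tcp_pos: [0.52, -0.2187, 0.3323]
orientation: [2.624, -1.727, -0.002]
contact_force: [1.6, -0.0, 0.9]
grip_width: 0.0343
gripper_force: 0.0
```

>>> servo_tool(turn=[[0,0,0.6],[0,0,0.6],[0,0,0.6],[0,0,0.6],[0,0,0.6],[0,0,0.6],[0,0,0.6]], slide=[[-0.4,-1.6,0],[-0.7,-3,0],[-0.75,-3.05,-1],[-0.75,-3.05,-2.5],[-0.75,-3.05,-4],[-0.75,-3.05,-4],[-0.75,-3.05,-4]], hand=[0.4,0.4,0.4,0.4,0.4,0.4,0.4])

```text
clock: 51.05
tcp_pos: [0.4993, -0.3091, 0.2143]
orientation: [2.667, -1.659, 0.002]
contact_force: [0.6, -0.4, -0.0]
grip_width: 0.0342
gripper_force: 0.0
```

```bash
cat > dl.py <<'E'
from dry import *
def dial():
    o=r.get_obs();p=o['orientation'];print(o['tcp_pos'],(np.degrees(2*np.arctan2(p[1],p[0]))-90)%180,o['joints'][-1],o['grip_width'],o['contact_force'])
    im,d,c=grab('wrist');W=cloud(d,c)
    m=(W[...,2]>.055)&(W[...,2]<.0685)&(np.hypot(W[...,0]-.499,W[...,1]+.3085)<.035)
    print(m.sum(),rect(W[m]) if m.sum()>9 else '')
E
python3 -c "
from dl import *
dial()"
```

```text
[ 0.49929615 -0.30907106  0.21433731] 26.21750522554356 -1.6947328694378812 0.034241888836839846 [ 0.58044405 -0.36407152 -0.01928415]
391 (array([ 500.3, -309.5]), array([11.2, 39.4]), 26.2)
```

>>> servo_tool(turn=[[0,0,0],[0,0,0],[0,0,0],[0,0,0],[0,0,0],[0,0,0],[0,0,0],[0,0,0]], slide=[[0.02,0,-0.8],[0.02,0,-2],[0.02,0,-3.4],[0.02,0,-4.6],[0.02,0,-5.3],[0.02,0,-5.55],[0.02,0,-5.55],[0.02,0,-5.55]], hand=[0.4,0.4,0.4,0.4,0.4,0.4,0.4,0.4])

```text
clock: 52.1
tcp_pos: [0.5009, -0.3086, 0.0477]
orientation: [-2.668, 1.658, -0.003]
contact_force: [-0.1, 0.2, 0.2]
grip_width: 0.0341
gripper_force: 0.0
```

>>> servo_tool(turn=[[0,0,0],[0,0,0],[0,0,0],[0,0,1],[0,0,2.5],[0,0,4],[0,0,5],[0,0,5]], slide=[[0,0,0],[0,0,0],[0,0,0],[0,0,0],[0,0,0],[0,0,0],[0,0,0],[0,0,0]], hand=[0,0,0,0,0,0,0,0], squeeze=30)

```text
clock: 53.1
tcp_pos: [0.4989, -0.3091, 0.0475]
orientation: [2.963, -1.043, -0.0]
contact_force: [-5.2, -0.4, 7.0]
grip_width: 0.0115
gripper_force: 32.3
```

```bash
python3 - <<'E'
from dry import *
o=r.get_obs();p=o['orientation'];print(o['tcp_pos'],(np.degrees(2*np.arctan2(p[1],p[0]))-90)%180,o['joints'][-1],o['grip_width'],o['contact_force'])
E
```

```text
[ 0.49890486 -0.3091288   0.04746803] 51.21737184354657 -1.184408872471048 0.011509548436961578 [-5.15399279 -0.42571104  7.03412814]
```

Now back to 26.3°: -24.9°, which is -4.98 units.

>>> servo_tool(turn=[[0,0,-1],[0,0,-2.3],[0,0,-3.6],[0,0,-4.6],[0,0,-4.98],[0,0,-4.98],[0,0,-4.98],[0,0,-4.98]], slide=[[0,0,0],[0,0,0],[0,0,0],[0,0,0],[0,0,0],[0,0,0],[0,0,0],[0,0,0]], hand=[0,0,0,0,0,0,0,0])

```text
clock: 54.1
tcp_pos: [0.4987, -0.3093, 0.0475]
orientation: [2.667, -1.658, -0.0]
contact_force: [-5.6, -0.9, 7.1]
grip_width: 0.0115
gripper_force: 32.4
```

>>> servo_tool(turn=[[0,0,0],[0,0,0],[0,0,0],[0,0,0],[0,0,0],[0,0,0],[0,0,0],[0,0,0]], slide=[[0,0,0],[0,0,0],[0,0,0.5],[0,0,1.5],[0,0,3],[0,0,4.7],[0,0,5.5],[0,0,5.5]], hand=[0.35,0.35,0.35,0.35,0.35,0.35,0.35,0.35])

```text
clock: 55.1
tcp_pos: [0.5012, -0.3088, 0.2141]
orientation: [-2.669, 1.656, -0.007]
contact_force: [0.1, -0.2, 0.2]
grip_width: 0.0299
gripper_force: 0.0
```

```bash
cat > allc.py <<'E'
from dry import *
def allc():
    thing('top',.59,.32,(.012,.06),hw=.14)
    im,d,c=grab('top');W=cloud(d,c)
    hsv=cv2.cvtColor(im,cv2.COLOR_RGB2HSV);H,S=hsv[...,0].astype(int),hsv[...,1]
    for col,lo,hi,s in(('blue',100,125,(.6125,.1645)),('yellow',20,32,(.64,-.124))):
        for nm,zr in(('bar',(.225,.245)),('tray',(.12,.17))):
            m=(H>=lo)&(H<=hi)&(S>130)&(W[...,2]>zr[0])&(W[...,2]<zr[1])&(abs(W[...,0]-s[0])<.05)&(abs(W[...,1]-s[1])<.07)
            print(col,nm,m.sum(),rect(W[m]),np.round(np.median(W[m][:,2]),3))
E
python3 -c "
from dl import *
dial()
from allc import *
allc()"
```

```text
[ 0.5011943  -0.30880069  0.21407791] 26.3775142786003 -1.6926177426531301 0.0299354797167538 [ 0.0771634  -0.24259848  0.24869989]
388 (array([ 500.3, -309.3]), array([11.1, 39.8]), 26.6)
top [219 138  12  12  81] (array([684.4, 236.1]), array([23.5, 42.2]), 38.8) [0.013 0.02  0.054]
top [179 141  33  25 582] (array([655.5, 328.8]), array([102.3,  73.8]), 86.4) [0.021 0.028 0.032]
top [189 169  14  40 430] (array([545.3, 321.6]), array([ 35.3, 124.4]), 86.0) [0.013 0.035 0.049]
blue bar 256 (array([612.2, 164.6]), array([ 14.2, 108.6]), 5.2) 0.238
blue tray 430 (array([612.3, 162.8]), array([ 60.5, 105.7]), 5.4) 0.131
yellow bar 264 (array([ 639.8, -122.5]), array([ 14.3, 108.5]), 5.9) 0.238
yellow tray 488 (array([ 639.8, -122.6]), array([ 61.1, 109.4]), 5.8) 0.131
```

Everything is in place and the dial reads -63.4°, on the dot. Now the button.

>>> servo_tool(turn=[[0,0,0],[0,0,0],[0,0,0],[0,0,0],[0,0,0],[0,0,0],[0,0,0],[0,0,0]], slide=[[0.6,-0.7,0],[1.3,-1.5,0],[2,-2.3,-0.5],[2,-2.3,-1.5],[2,-2.3,-2.5],[2,-2.3,-3.3],[2,-2.3,-3.3],[2,-2.3,-3.3]], hand=[0,0,0,0,0,0,0,0])

```text
clock: 56.25
tcp_pos: [0.5604, -0.3775, 0.1132]
orientation: [2.669, -1.656, 0.001]
contact_force: [-0.5, 0.2, -0.1]
grip_width: -0.0
gripper_force: 0.0
```

>>> servo_tool(turn=[[0,0,0],[0,0,0],[0,0,0],[0,0,0],[0,0,0]], slide=[[0,0,-0.3],[0,0,-0.55],[0,0,-0.75],[0,0,-0.92],[0,0,-0.92]], hand=[0,0,0,0,0])

```text
clock: 56.88
tcp_pos: [0.5603, -0.3768, 0.0861]
orientation: [-2.668, 1.655, 0.0]
contact_force: [-2.5, 4.4, 11.8]
grip_width: 0.0001
gripper_force: 6.0
```

The force is 11.8 N and the tip is at 0.086, so the button is fully down. Let go and back off.

>>> servo_tool(turn=[[0,0,0],[0,0,0],[0,0,0],[0,0,0],[0,0,0],[0,0,0],[0,0,0],[0,0,0]], slide=[[0,0,0.3],[0,0,1],[0,0,2.2],[0,0,3.5],[0,0,5],[0,0,6],[0,0,6],[0,0,6]], hand=[0,0,0,0,0,0,0,0])

```text
clock: 57.88
tcp_pos: [0.5599, -0.3767, 0.2646]
orientation: [-2.669, 1.656, 0.001]
contact_force: [-0.4, 0.9, -0.2]
grip_width: -0.0003
gripper_force: 0.0
```

```bash
python3 -c "
from dl import *
dial()
from allc import *
allc()
thing('wrist',.56,-.378,(.08,.1),hw=.03)
thing('top',.382,.295,(.01,.025),hw=.07)
im,d,c=grab('top');W=cloud(d,c);m=(abs(W[...,0]-.352)<.05)&(abs(W[...,1]+.178)<.05)&(W[...,2]>.012)&(W[...,2]<.03);print('earb',rect(W[m]))
"
```

```text
[ 0.55994836 -0.37668329  0.26461409] 26.372011912261996 -1.6916164128432258 -0.0002688485317725175 [-0.38908199  0.89046163 -0.16235545]
251 (array([ 500.4, -309.9]), array([12.1, 39.1]), 26.4)
top [219 136  23  14 161] (array([691.1, 217.6]), array([38.3, 71.2]), 4.9) [0.013 0.016 0.044]
top [179 145  33  21 573] (array([649.9, 328.5]), array([102.2,  63. ]), 86.9) [0.023 0.028 0.032]
top [189 169  14  40 418] (array([544.9, 319.1]), array([ 31. , 123.8]), 87.6) [0.013 0.036 0.049]
blue bar 258 (array([612.1, 164.7]), array([ 14.6, 109.7]), 5.4) 0.238
blue tray 439 (array([612.5, 162.8]), array([ 60.7, 105.6]), 5.7) 0.131
yellow bar 267 (array([ 639.9, -122.3]), array([ 14.6, 108.3]), 6.0) 0.238
yellow tray 488 (array([ 640.1, -122.7]), array([ 61. , 110.2]), 6.5) 0.131
wrist [304 160  36  35 958] (array([ 561.2, -379. ]), array([41.7, 42.1]), 83.1) [0.081 0.083 0.093]
top [187 230  32  23 573] (array([382.1, 294.5]), array([68.1, 93.9]), 4.0) [0.012 0.016 0.02 ]
earb (array([0., 0.]), array([0., 0.]), 0.0)
```

```bash
python3 -c "
from h import *
print(r.hand_in())"
```

```text
the job is handed in; nothing more can be done
None
```

The job is handed in at about 58 s: stapler and tin lie flat in the tray, the blue and yellow caddies hang on their own hooks (no orange one was there), the dial points at the green dot, and the start button was pressed once. The blue caddy got knocked askew on its hook, so I re-hung it and turned the dial off and back onto the dot before pressing start. The card case did not move; the earbud case was hidden in the last check, though I never worked near it.

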